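# Weigh the jar from the back of the spill tray

### The arm

A 6-joint arm with a two-finger parallel gripper is mounted at the origin on the work surface. World frame = base frame: x ahead of the robot, y to its left, z up, the work surface at z = 0. Lengths are in m, angles in degrees, forces in N, time in s.
With the tool pointing down it reaches from about 0.4 to 0.825 m from the base axis. Payload 7 kg.
Tool frame: the origin (TCP) lies midway between the tips of the shut fingers; the grasp point (between the pads) lies 19 mm behind it; z points along the fingers, y is the direction in which the jaws open and shut (so a half turn about z gives the same grasp; the last joint's range is limited). The gripper opens to 88 mm and grips with 3 to 60 N. Pads are 19 mm wide; open, the fingers measure 130 mm over their backs; the gripper's body (78 mm by 193 mm) begins 47 mm behind the grasp point.
Start: joints at [-48.524, 20.546, 0.682, 0, -70.136, -16.507], TCP at [0.285, -0.612, 0.227] pointing down, gripper open.
Joint ranges: [-176.03, 176.03], [-82.01, 121.73], [-58.28, 71.71], [-173.87, 95.51], [-174.79, -0.11], [-173.66, 173.66]. Speed limits (degrees/s): [136.94, 136.94, 172.46, 180, 180, 180].

### API

Orientations are given as [roll, pitch, yaw] about the fixed x, y, z axes, in that order (R = Rz(yaw) Ry(pitch) Rx(roll)).
In Python, from plant import r gives the robot as it stands. The module is installed in compiled form; this text tells all that it offers.
- The arm moves only by the tool send_rows, never from a script. Its argument "motion" is a list of rows, each an object with "travel": the shift along the tool's x, y, z in m, a list of three; "spin": the turn about the tool's z in degrees. In form: [{"travel": [tx, ty, tz], "spin": spin}, ...]. A call has 1 to 5 rows; each row shifts and turns the pose as measured when the row begins, along the tool's axes as they then stand; what a row does not reach is not made up. A row lasts 1/12 s, in which the tool goes at most 41.7 mm and 7.16 degrees, less where a joint would pass 70% of its speed; a pose out of reach is approached as far as the arm can. A call is refused whole if a number of a shift passes 0.0417 or a number of a turn 7.16, either way. A call with a gripper value outside its range is refused whole. "gripper" is the gripper command: -1 is shut, 1 is fully open, values between are in proportion, set as the call begins (left out, the last holds). The fingers move at their own pace and stop on an object; "squeeze" is the grip in N (left out, the last holds). Time passes only in rows, so rows that do not move let the fingers close. It gives the time, the measured TCP pose, the force and the opening at its end, in the units of the state.
- r.get_state(): the state, without advancing time (a new reading comes with each control period).
- r.capture(name): name is "side" or "top" or "wrist"; returns (picture, depth): 420x560x3 uint8, blue, green, red; 420x560 float32, m along the optical axis (not along the pixel's ray), 0 where there is no reading.
- r.get_calibration(name): a dict with "fov_y" (degrees; the focal length in pixels is half the picture's height over the tangent of half this angle, whatever the lens; pixels are square), "cx", "cy" (the principal point, pixels), "origin" and "orientation" of the camera in the world. Camera axes: x right, y down, z forward; pixel columns grow to the right and rows downward; lengths in m; the calibration is good to about 2 mm. A picture is of the moment at which its call begins: read the wrist's pose just before it. get_calibration takes no time and is no camera call; for the wrist camera it gives the pose at the moment of the call.
- r.close_job(): hands the job in, once; it reports no verdict.
Trained networks look in the newest picture that a camera, given by its name, has taken for a name from the list of things; names that differ only in an ending like _2 or _b are one class to them, and where a whole thing is asked for, a point or a joint stands for the part that bears it (a point fixed in the world has none). Each returns a list of dicts, best first, with "conf" (0 to 1); they miss things now and then, are a little off and sometimes report something else, mostly with a low value. They report only what shows in the picture. A call takes as long as a camera call.
- r.boxes_of(camera, target): "at" ([x, y, z] in m, in the coordinates of the camera as it stood for that picture, good to about 4 mm: the middle of the surface that is visible of it).
- r.pinpoint(camera, target): "at" ([x, y, z] in m, in the coordinates of the camera as it stood for that picture, good to about 4 mm: a listed point, or the origin of a listed thing).
The state is a dict: "time_s": time; "joints": joint angles; "qd": joint speeds; "joint_torque": joint torques, N m; "tcp_pos": TCP position; "eef_rot": TCP orientation; "contact_force": force on the tool from outside, world axes, zero at the start; "moment": the same for the moment, N m; "gripper_width": finger opening in m.
Only numpy, scipy, OpenCV 4.12 (cv2) and the standard library are available. Lean on these libraries where they do the work, as an engineer would, in place of code of your own. Each camera call takes 0.05 s, during which the arm holds its last target. There are 200 camera calls.

### The job

We need the squat jar that is boxed in behind the three tall bottles in the grey spill tray. First stand all three bottles in the shallow green tray at the side, then stand the jar in the middle of the balance pan, and after that put every bottle back on the very spot it came from, to within about a centimetre. Set everything down gently and upright, and leave the dropper bottle, the sample pot and the beaker where they are.

Things in the scene. Friction and masses are not known exactly. Their poses are not given: they have to be found in the camera images.
- slim_bottle: tall slim round brown glass bottle with a paper label: body 60 mm in diameter, 165 mm tall; small black round screw cap 32 mm in diameter and 26 mm high at the top, a 26 mm neck showing for 9 mm below the cap, then a sloping shoulder. Mass 0.28 to 0.56 kg. Origin: centre of its underside, z up along the bottle. Loose; its start is one of the three bottle places in the spill tray.
- square_bottle: square off-white plastic bottle with a paper label: body 56 x 56 mm, 150 mm tall; white round screw cap 42 mm in diameter and 26 mm high at the top, a 35 mm neck showing for 7 mm below the cap, then a shoulder. Mass 0.25 to 0.49 kg. Origin: centre of its underside, z up, x and y square to its faces. Loose; its start is one of the three bottle places in the spill tray.
- wide_bottle: wide-mouthed round grey-white plastic bottle with a paper label: body 64 mm in diameter, 150 mm tall; white round screw cap 56 mm in diameter and 26 mm high at the top, a 49 mm neck showing for 8 mm below the cap, then a shoulder. Mass 0.27 to 0.53 kg. Origin: centre of its underside, z up. Loose; its start is one of the three bottle places in the spill tray.
- jar: squat off-white plastic jar, 62 mm tall, body 56 mm in diameter, with a black round lid 58 mm in diameter and 20 mm high at the top. Mass 0.15 to 0.31 kg. Origin: centre of its underside, z up. Loose; it starts on the middle pad of the spill tray, with one tall bottle beside it on the left, one on the right and one on the robot's side, only some 3 to 15 mm away.
- spill_tray: fixed grey plastic tray, 240 mm (its x) by 270 mm (its y), walls 4 mm thick and 35 mm high, floor 4 mm thick. Four round black rubber pads, 66 mm in diameter and 2 mm thick, lie on the floor at (45, 0) mm for the jar and at (-23, 0), (45, 68) and (45, -68) mm for the bottles, in the tray's frame; things on the pads stand 6 mm above the bench and within 3 mm of the pad's centre. Origin: centre of its underside, x pointing away from the robot, turned by up to 0.25 rad.
- side_tray: fixed shallow green plastic tray to one side of the spill tray, left or right: 320 mm (its x) by 200 mm (its y), walls 4 mm thick and 22 mm high, floor 4 mm thick. Origin: centre of its underside, x pointing away from the robot, turned by up to 0.1 rad. It is empty but for the beaker at its far end (x 105 to 120 mm, y within 45 mm of the middle); the rest is free for the bottles.
- pan (a point): centre of the upper face of the balance's round steel pan, 130 mm in diameter, 80 mm above the bench; the white laboratory balance (200 mm wide, 300 mm deep, housing below the pan) is fixed, on the other side of the spill tray from the side tray, with a sloping display towards the robot. z up.
- dropper_bottle: small brown dropper bottle, 33 mm in diameter and 74 mm tall, with a black collar and a rubber bulb, in one corner of the spill tray; loose, to be left alone. Origin: centre of its underside.
- sample_pot: small clear pot with a white lid, 33 mm in diameter and 44 mm tall, in the opposite corner of the spill tray; loose, to be left alone. Origin: centre of its underside.
- beaker: small open glass beaker, 52 mm across the rim and 62 mm tall, at the far end of the side tray; loose, to be left alone. Origin: centre of its underside.

How it is judged (in metres and radians):
On the way, in this order (a step that is already met when the one before it is completed fails the run):
1. all three bottles stand upright in the green side tray, while the jar is still in its place (x of slim_bottle in the frame of side_tray between -0.15 and 0.15 m and y of slim_bottle in the frame of side_tray between -0.09 and 0.09 m and z of each of slim_bottle, square_bottle, wide_bottle in the frame of side_tray below 0.01 m and linear speed of each of slim_bottle, square_bottle, wide_bottle below 0.02 m/s and angle between each of slim_bottle, square_bottle, wide_bottle's own z axis and vertical below 0.1 rad and x of square_bottle in the frame of side_tray between -0.15 and 0.15 m and y of square_bottle in the frame of side_tray between -0.09 and 0.09 m and x of wide_bottle in the frame of side_tray between -0.15 and 0.15 m and y of wide_bottle in the frame of side_tray between -0.09 and 0.09 m and distance of jar from where it was at the start of the episode below 0.03 m), for 0.2 s.
2. the jar stands on the middle of the balance pan, while the three bottles still stand in the side tray (horizontal distance between jar and pan below 0.015 m and z of jar in the frame of pan between -0.006 and 0.006 m and linear speed of each of jar, slim_bottle, square_bottle, wide_bottle below 0.02 m/s and angle between each of jar, slim_bottle, square_bottle, wide_bottle's own z axis and vertical below 0.1 rad and x of slim_bottle in the frame of side_tray between -0.15 and 0.15 m and y of slim_bottle in the frame of side_tray between -0.09 and 0.09 m and z of each of slim_bottle, square_bottle, wide_bottle in the frame of side_tray below 0.01 m and x of square_bottle in the frame of side_tray between -0.15 and 0.15 m and y of square_bottle in the frame of side_tray between -0.09 and 0.09 m and x of wide_bottle in the frame of side_tray between -0.15 and 0.15 m and y of wide_bottle in the frame of side_tray between -0.09 and 0.09 m), for 0.2 s.
At the end, for the whole second after the job is handed in: The jar stands upright on the balance pan, its centre within 15 mm of the pan's centre; each of the three bottles stands upright within 15 mm of where it stood at the start; everything is released and at rest (horizontal distance between jar and pan below 0.015 m and z of jar in the frame of pan between -0.006 and 0.006 m and linear speed of each of jar, slim_bottle, square_bottle, wide_bottle below 0.02 m/s and angle between each of jar, slim_bottle, square_bottle, wide_bottle's own z axis and vertical below 0.1 rad and distance of each of slim_bottle, square_bottle, wide_bottle from where it was at the start of the episode below 0.015 m); the robot touches nothing.
It fails at once if a bottle or the jar is tipped by more than about 30 degrees (angle between any of slim_bottle, square_bottle, wide_bottle, jar's own z axis and vertical above 0.55 rad).
It fails at once if a bottle or the jar is dropped (falls free faster than 0.5 m/s, about 13 mm) ((contact force between the fingers and slim_bottle below 0.05 N and linear speed of slim_bottle above 0.5 m/s) or (contact force between the fingers and square_bottle below 0.05 N and linear speed of square_bottle above 0.5 m/s) or (contact force between the fingers and wide_bottle below 0.05 N and linear speed of wide_bottle above 0.5 m/s) or (contact force between the fingers and jar below 0.05 N and linear speed of jar above 0.5 m/s)).
It fails at once if the dropper bottle, the sample pot or the beaker is moved by more than 20 mm (distance of any of dropper_bottle, sample_pot, beaker from where it was at the start of the episode above 0.02 m).
It also fails if it takes over 141 s, if anything falls off the work surface, if the arm or the gripper's body presses on something with over 40 N, if the wrist force passes 120 N, or if a joint passes its speed limit or range.

## Working session

There is one attempt and no reset: what is moved stays moved. The work goes in short steps, Python scripts to look and compute and a tool call to move; the robot and the scene stay as the last step left them, time stands still between calls to the robot, and variables do not carry over. Pictures are saved under pics/ and viewed, about 12 in all and at most 16, crops included, and the job is handed in when it is done.

Besides the shell and the picture viewer there is one more tool, called after "Request:" as name(argument=value, ...), one argument or row to a line, values as JSON. send_rows: Moves the arm, as the interface text tells. Its arguments: {"type":"object","properties":{"motion":{"type":"array"},"gripper":{"type":"number"},"squeeze":{"type":"number"}},"required":["motion"]}

```bash
mkdir -p pics; cat > h.py <<'E'
import numpy as np, cv2
from scipy.spatial.transform import Rotation as R
from plant import r
def cam(n):
    c=r.get_calibration(n); return c,np.array(c["origin"]),c["orientation"]
def rot(o):
    o=np.array(o,float)
    return o if o.shape==(3,3) else R.from_euler('xyz',o,degrees=True).as_matrix()
def toworld(n,p,c=None):
    c=c or r.get_calibration(n); return rot(c["orientation"])@np.array(p)+np.array(c["origin"])
def cloud(n,d,c):
    f=d.shape[0]/2/np.tan(np.radians(c["fov_y"]/2))
    v,u=np.mgrid[:d.shape[0],:d.shape[1]]
    P=np.stack([(u-c["cx"])/f*d,(v-c["cy"])/f*d,d],-1)
    return P@rot(c["orientation"]).T+np.array(c["origin"])
def st():
    s=r.get_state(); return s
E
python3 - <<'E'
from h import *
s=r.get_state(); print({k:np.round(v,3) for k,v in s.items()})
for n in("top","side"):
    p,d=r.capture(n); c=r.get_calibration(n); print(n,c)
    cv2.imwrite(f"pics/{n}0.png",p); np.savez(f"{n}0.npz",p=p,d=d)
    for t in "slim_bottle square_bottle wide_bottle jar spill_tray side_tray pan dropper_bottle sample_pot beaker".split():
        try:
            o=r.pinpoint(n,t); print(t,[(np.round(toworld(n,q["at"],c),4),round(q["conf"],2)) for q in o[:2]])
        except Exception as e: print(t,e)
E
```

```text
{'time_s': np.float64(0.0), 'joints': array([-4.8523e+01,  2.0593e+01,  6.3300e-01, -1.9000e-02, -7.0136e+01,
       -1.6507e+01]), 'qd': array([ 0.068, -0.1  , -0.025, -0.098, -0.011,  0.045]), 'joint_torque': array([-2.0000e-03, -5.8272e+01,  2.9305e+01,  6.9970e+00,  7.0000e-03,
       -0.0000e+00]), 'tcp_pos': array([ 0.285, -0.611,  0.226]), 'eef_rot': array([ 1.79903e+02, -1.00000e-02, -1.55037e+02]), 'contact_force': array([ 0.177,  0.283, -0.992]), 'moment': array([-0.035, -0.016,  0.035]), 'gripper_width': np.float64(0.088)}
top {'fov_y': 43.11436692707063, 'cx': 275.2421561840538, 'cy': 209.34246645933763, 'origin': array([0.48705598, 0.00848406, 1.16910604]), 'orientation': array([-174.70787404,   -1.27469774,  -90.10439618])}
slim_bottle [(array([ 0.5326, -0.012 ,  0.007 ]), 0.77), (array([0.5842, 0.0675, 0.0114]), 0.45)]
square_bottle [(array([ 0.6096, -0.0635,  0.0057]), 0.64)]
wide_bottle [(array([0.5821, 0.0703, 0.0095]), 0.86), (array([ 0.5597, -0.3275,  0.0789]), 0.58)]
jar [(array([ 0.597 , -0.0017,  0.0075]), 0.55)]
spill_tray [(array([ 0.5505, -0.0049, -0.006 ]),
[... 288 characters left out ...]
812526141, 'cy': 214.37447120089126, 'origin': array([0.53329101, 0.5544654 , 0.70889944]), 'orientation': array([-138.63349677,    0.52928872, -173.60137035])}
slim_bottle [(array([ 0.5315, -0.0103,  0.0019]), 0.59)]
square_bottle [(array([ 0.6073, -0.0671,  0.01  ]), 0.73), (array([0.5838, 0.0668, 0.0045]), 0.37)]
wide_bottle [(array([0.582 , 0.065 , 0.0043]), 0.92)]
jar []
spill_tray [(array([ 0.5527, -0.0083,  0.0014]), 0.86)]
side_tray [(array([ 0.4796,  0.3449, -0.0017]), 0.74)]
pan [(array([ 0.5594, -0.3288,  0.0809]), 0.58)]
dropper_bottle [(array([ 0.6625, -0.0966,  0.0068]), 0.76)]
sample_pot [(array([0.4679, 0.0763, 0.0035]), 0.81)]
beaker [(array([0.5864, 0.355 , 0.0025]), 0.78)]
```

View pictures.

View pics/top0.png

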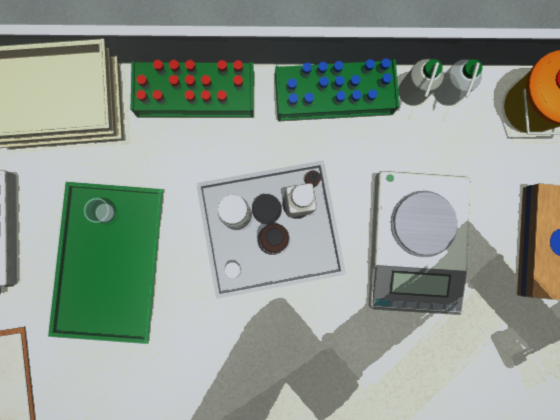

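View pics/side0.png

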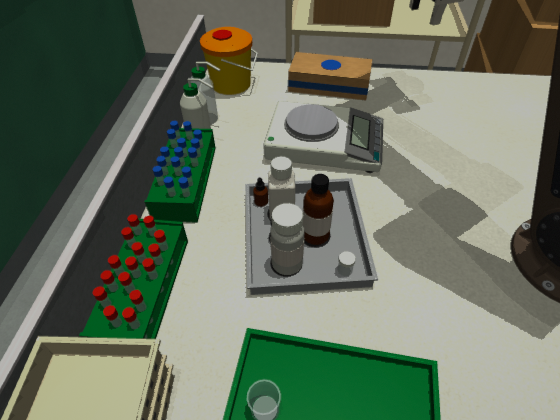

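```bash
python3 - <<'E'
from h import *
for n in("top","side"):
    z=np.load(n+"0.npz"); c=r.get_calibration(n); P=cloud(n,z["d"],c); ok=z["d"]>0
    for t,x,y,h,rad in [("slim",.532,-.011,.171,.016),("square",.608,-.065,.156,.021),("wide",.582,.067,.156,.028),("jar",.597,-.002,.068,.029),("pan",.5594,-.327,.08,.065)]:
        m=ok&(np.hypot(P[...,0]-x,P[...,1]-y)<rad+.02)&(abs(P[...,2]-h)<.005)
        q=P[m]
        if len(q)<8: print(n,t,len(q));continue
        (cx,cy),rr=cv2.minEnclosingCircle(q[:,:2].astype(np.float32))
        print(n,t,len(q),"mean",q.mean(0).round(4),"circ",round(cx,4),round(cy,4),"r",round(rr,4))
    g=z["p"].astype(int); m=ok&(g[...,1]>g[...,2]+30)&(g[...,1]>g[...,0]+20)&(P[...,1]>.2)&(P[...,2]<.03)&(P[...,0]<.68)
    k=cv2.connectedComponents(m.astype(np.uint8))[1]
    big=np.argmax(np.bincount(k.ravel())[1:])+1; q=P[k==big]
    (cc,sz,a)=cv2.minAreaRect(q[:,:2].astype(np.float32)); print("tray",cc,sz,a, cv2.boxPoints((cc,sz,a)).round(3).tolist())
E
```

```text
top slim 224 mean [ 0.5283 -0.0128  0.1706] circ 0.5286 -0.0127 r 0.0166
top square 363 mean [ 0.6079 -0.0669  0.1555] circ 0.6079 -0.0669 r 0.0213
top wide 658 mean [0.5817 0.0684 0.1554] circ 0.5818 0.0679 r 0.0283
top jar 601 mean [0.5937 0.0023 0.0674] circ 0.5977 -0.0038 r 0.045
top pan 2987 mean [ 0.5596 -0.3269  0.0796] circ 0.5596 -0.3271 r 0.0654
tray (0.4812624752521515, 0.3487021028995514) (0.22140325605869293, 0.33755841851234436) 85.8927001953125 [[0.3050000071525574, 0.25], [0.6420000195503235, 0.22599999606609344], [0.6579999923706055, 0.44699999690055847], [0.32100000977516174, 0.47099998593330383]]
side slim 180 mean [ 0.5296 -0.0102  0.1695] circ 0.5294 -0.0115 r 0.0168
side square 254 mean [ 0.6095 -0.064   0.1546] circ 0.61 -0.0653 r 0.0219
side wide 605 mean [0.5833 0.0707 0.1548] circ 0.5834 0.0681 r 0.0292
side jar 93 mean [ 0.5972 -0.0288  0.0682] circ 0.5904 -0.0128 r 0.0467
side pan 1252 mean [ 0.5618 -0.3229  0.0786] circ 0.5624 -0.326 r 0.0669
tray (0.47934797406196594, 0.30941975116729736) (0.16296599805355072, 0.34272825717926025) 86.63028717041016 [[0.30300000309944153, 0.23800000548362732], [0.6460000276565552, 0.21799999475479126], [0.6549999713897705, 0.38100001215934753], [0.31299999356269836, 0.4009999930858612]]
```

Request:
send_rows(
  motion=[
    {"travel": [0, 0, -0.03], "spin": -7},
    {"travel": [0, 0, -0.03], "spin": -7},
    {"travel": [0, 0, -0.03], "spin": -7},
    {"travel": [0, 0, 0], "spin": -7},
    {"travel": [0, 0, 0], "spin": -7},
  ],
)

```text
time_s: 1.52
tcp_pos: [0.2842, -0.611, 0.3184]
eef_rot: [179.7, 0.1, -119.4]
contact_force: [0.6, 0.6, -1.1]
gripper_width: 0.0876
```

Request:
send_rows(
  motion=[
    {"travel": [0, 0, 0], "spin": -7},
    {"travel": [0, 0, 0], "spin": -7},
    {"travel": [0, 0, 0], "spin": -7},
    {"travel": [0, 0, 0], "spin": -7},
    {"travel": [0, 0, 0], "spin": -1.4},
  ],
)

```text
time_s: 1.93
tcp_pos: [0.2845, -0.6117, 0.3213]
eef_rot: [180.0, 0.0, -88.9]
contact_force: [-0.1, -0.2, 1.1]
gripper_width: 0.0875
```

Request:
send_rows(
  motion=[
    {"travel": [-0.038, -0.0165, 0], "spin": 0},
    {"travel": [-0.038, -0.0165, 0], "spin": 0},
    {"travel": [-0.038, -0.0165, 0], "spin": 0},
    {"travel": [-0.038, -0.0165, 0], "spin": 0},
    {"travel": [-0.038, -0.0165, 0], "spin": 0},
  ],
)

```text
time_s: 2.35
tcp_pos: [0.3612, -0.4212, 0.3169]
eef_rot: [179.7, 0.2, -89.3]
contact_force: [1.2, 1.0, -0.3]
gripper_width: 0.0874
```

Request:
send_rows(
  motion=[
    {"travel": [-0.038, -0.0165, 0], "spin": 0},
    {"travel": [-0.038, -0.0165, 0], "spin": 0},
    {"travel": [-0.038, -0.0165, 0], "spin": 0},
    {"travel": [-0.038, -0.0165, 0], "spin": 0},
    {"travel": [-0.038, -0.0165, 0], "spin": 0},
  ],
)

```text
time_s: 2.77
tcp_pos: [0.4397, -0.2279, 0.3183]
eef_rot: [179.9, 0.1, -89.4]
contact_force: [1.7, -0.3, 0.2]
gripper_width: 0.0876
```

Request:
send_rows(
  motion=[
    {"travel": [-0.037, -0.0179, 0], "spin": 0.2},
    {"travel": [-0.037, -0.0179, 0], "spin": 0.2},
    {"travel": [-0.037, -0.0179, 0], "spin": 0.2},
    {"travel": [-0.037, -0.0179, 0], "spin": 0},
    {"travel": [-0.037, -0.0179, 0], "spin": 0},
  ],
  gripper=0.68,
)

```text
time_s: 3.18
tcp_pos: [0.5268, -0.0384, 0.3217]
eef_rot: [-179.7, 0.2, -90.0]
contact_force: [1.6, -0.9, 0.2]
gripper_width: 0.0737
```

Request:
send_rows(
  motion=[
    {"travel": [-0.037, -0.0179, 0.02], "spin": 0},
    {"travel": [-0.037, -0.0179, 0.02], "spin": 0},
    {"travel": [-0.037, -0.0179, 0.02], "spin": 0},
    {"travel": [0, 0, 0.02], "spin": 0},
    {"travel": [0, 0, 0], "spin": 0},
  ],
)

```text
time_s: 3.6
tcp_pos: [0.5788, 0.0718, 0.2485]
eef_rot: [-179.4, 0.3, -89.5]
contact_force: [-1.0, -0.5, -1.1]
gripper_width: 0.0734
```

```bash
python3 - <<'E'
from h import *
c=r.get_calibration("wrist"); print(c, r.get_state()["tcp_pos"])
p,d=r.capture("wrist"); cv2.imwrite("pics/w1.png",p)
P=cloud("wrist",d,c); ok=d>0
for t,x,y,h,rad in [("slim",.529,-.012,.171,.016),("square",.609,-.066,.156,.021),("wide",.5826,.068,.156,.028)]:
    m=ok&(np.hypot(P[...,0]-x,P[...,1]-y)<rad+.015)&(abs(P[...,2]-h)<.006); q=P[m]
    if len(q)>8:
        (cx,cy),rr=cv2.minEnclosingCircle(q[:,:2].astype(np.float32)); print(t,len(q),q.mean(0).round(4),round(cx,4),round(cy,4),round(rr,4))
for t in "slim_bottle square_bottle wide_bottle jar".split():
    print(t,[(toworld("wrist",q["at"],c).round(4),round(q["conf"],2)) for q in r.pinpoint("wrist",t)[:2]])
E
```

```text
{'fov_y': 64.38144638683251, 'cx': 284.72930859547586, 'cy': 213.88246711613962, 'origin': array([ 0.57722645, -0.01088461,  0.40668614]), 'orientation': array([ 162.37200478,    0.63274353, -179.54671838])} [0.57884618 0.07176988 0.24850286]
slim 1921 [ 0.5286 -0.0145  0.1711] 0.528 -0.0143 0.0168
square 2797 [ 0.6077 -0.0645  0.1561] 0.608 -0.0683 0.0217
wide 3805 [0.5819 0.0652 0.1563] 0.582 0.0667 0.0287
slim_bottle [(array([ 0.5283, -0.015 ,  0.0076]), 0.9)]
square_bottle [(array([ 0.6115, -0.0676,  0.0047]), 0.88)]
wide_bottle [(array([0.5853, 0.0655, 0.0071]), 0.83)]
jar [(array([0.5938, 0.003 , 0.0059]), 0.8), (array([0.464 , 0.0707, 0.0036]), 0.48)]
```

Request:
send_rows(
  motion=[
    {"travel": [0.005, -0.003, 0.02], "spin": 0.5},
    {"travel": [0, 0, 0.03], "spin": 0},
    {"travel": [0, 0, 0.03], "spin": 0},
    {"travel": [0, 0, 0.02], "spin": 0},
    {"travel": [0, 0, 0], "spin": 0},
  ],
)

```text
time_s: 4.27
tcp_pos: [0.5908, 0.0614, 0.1631]
eef_rot: [-177.8, 0.8, -90.5]
contact_force: [-0.8, -0.7, -0.0]
gripper_width: 0.0734
```

```bash
python3 - <<'E'
from h import *
for i in range(2):
    s=r.get_state(); print(s["time_s"],s["tcp_pos"].round(4),np.round(s["eef_rot"],2),np.round(s["joints"],2),np.round(s["qd"],2))
    r.capture("wrist")
E
```

```text
4.2667 [0.5908 0.0614 0.1631] [-177.81    0.78  -90.55] [ 24.93  14.45 -16.93   0.28 -56.31 -25.65] [-1.1  -2.56  2.23  0.96 -2.76  0.06]
4.3167 [0.5917 0.0615 0.1652] [-177.69    0.79  -90.52] [ 24.93  14.35 -16.77   0.34 -56.45 -25.65] [ 0.33 -1.55  2.99  0.99 -1.79 -0.16]
```

Request:
send_rows(
  motion=[
    {"travel": [0, 0, 0], "spin": 0},
    {"travel": [0, 0, 0], "spin": 0},
  ],
)

```text
time_s: 4.53
tcp_pos: [0.5946, 0.0617, 0.1711]
eef_rot: [-177.3, 0.9, -90.5]
contact_force: [-0.6, -0.1, 0.0]
gripper_width: 0.0736
```

Request:
send_rows(
  motion=[
    {"travel": [0.0, 0.0, -0.02], "spin": 0},
    {"travel": [0, 0, -0.02], "spin": 0},
  ],
)

```text
time_s: 4.7
tcp_pos: [0.5918, 0.0606, 0.2114]
eef_rot: [-177.4, 0.9, -90.6]
contact_force: [0.1, -0.4, 0.8]
gripper_width: 0.0734
```

Request:
send_rows(
  motion=[
    {"travel": [0, 0.01, 0], "spin": 0},
    {"travel": [0, 0, 0], "spin": 0},
  ],
)

```text
time_s: 4.87
tcp_pos: [0.5846, 0.0613, 0.2185]
eef_rot: [-176.8, 1.1, -90.5]
contact_force: [-0.0, 0.2, -1.2]
gripper_width: 0.0739
```

```bash
python3 - <<'E'
from h import *
for i in range(6):
    s=r.get_state(); print(s["time_s"],s["tcp_pos"].round(4),np.round(s["eef_rot"],2),np.round(s["joints"],2),np.round(s["qd"],2),np.round(s["joint_torque"],1))
    r.capture("wrist")
E
```

```text
4.8667 [0.5846 0.0613 0.2185] [-176.81    1.05  -90.52] [ 25.34  10.69 -14.27   0.51 -61.71 -26.12] [-0.56 -0.5   5.27  1.59 -1.31  0.84] [  0.1 -44.4  29.8   7.3   0.3  -0.1]
4.9167 [0.5859 0.0615 0.2193] [-176.69    1.05  -90.48] [ 25.33  10.72 -14.16   0.57 -61.69 -26.09] [-0.17  1.27  0.03  0.22  0.87  0.25] [  0.  -41.9  25.8   5.9  -0.1  -0.1]
4.9667 [0.5858 0.0614 0.2183] [-176.76    1.02  -90.49] [ 25.32  10.79 -14.19   0.56 -61.66 -26.09] [-0.13  1.3  -0.8  -0.46  0.2   0.12] [ -0.  -44.4  28.3   6.7   0.1  -0. ]
5.0167 [0.5855 0.0613 0.2173] [-176.85    1.    -90.5 ] [ 25.31  10.85 -14.23   0.54 -61.65 -26.08] [-0.09  1.23 -0.76 -0.3   0.14 -0.09] [  0.  -45.   28.8   6.9   0.2  -0. ]
5.0667 [0.5852 0.0612 0.2166] [-176.92    0.97  -90.51] [ 25.31  10.9  -14.26   0.53 -61.65 -26.08] [ 0.02  0.88 -0.47 -0.1   0.01  0.03] [  0.  -45.   28.8   6.9   0.2   0. ]
5.1167 [0.585  0.0612 0.2161] [-176.97    0.95  -90.52] [ 25.31  10.94 -14.27   0.52 -61.65 -26.09] [-0.14  0.6  -0.25 -0.02 -0.02 -0.09] [  0.  -44.9  28.7   6.8   0.2   0. ]
```

Request:
send_rows(
  motion=[
    {"travel": [0, 0, 0], "spin": 0},
  ],
)

```text
time_s: 5.25
tcp_pos: [0.5849, 0.0611, 0.2153]
eef_rot: [-177.0, 0.9, -90.5]
contact_force: [0.6, 0.3, 0.3]
gripper_width: 0.0739
```

Request:
send_rows(
  motion=[
    {"travel": [0, 0, 0], "spin": 0},
    {"travel": [0, 0, 0], "spin": 0},
    {"travel": [0, 0, 0], "spin": 0},
    {"travel": [0, 0, 0], "spin": 0},
  ],
)

```text
time_s: 5.58
tcp_pos: [0.5848, 0.0609, 0.2136]
eef_rot: [-177.2, 0.8, -90.5]
contact_force: [0.6, 0.0, 0.9]
gripper_width: 0.0735
```

Request:
send_rows(
  motion=[
    {"travel": [0, 0, 0.01], "spin": 0},
    {"travel": [0, 0, 0.01], "spin": 0},
    {"travel": [0, 0, 0.01], "spin": 0},
    {"travel": [0, 0, 0.01], "spin": 0},
  ],
)

```text
time_s: 5.92
tcp_pos: [0.5879, 0.0618, 0.1719]
eef_rot: [-177.0, 0.9, -90.5]
contact_force: [-0.6, 0.5, 0.5]
gripper_width: 0.0737
```

```bash
python3 - <<'E'
from h import *
for i in range(5):
    s=r.get_state(); print(s["time_s"],s["tcp_pos"].round(4),np.round(s["eef_rot"],2),np.round(s["joints"],2),np.round(s["qd"],2),np.round(s["joint_torque"],1))
    r.capture("wrist")
E
```

```text
5.9167 [0.5879 0.0618 0.1719] [-177.03    0.92  -90.52] [ 25.25  13.27 -17.41   0.56 -56.24 -26.1 ] [-0.16  7.24 -9.58  0.12 16.69 -0.14] [ -0.  -47.3  27.8   6.5  -0.3   0. ]
5.9667 [0.5866 0.0616 0.1693] [-177.23    0.87  -90.55] [ 25.25  13.41 -17.57   0.51 -56.15 -26.1 ] [ 0.01 -0.29  0.7  -0.26 -3.61 -0.01] [  0.1 -53.2  31.6   7.8   0.    0. ]
6.0167 [0.5866 0.0614 0.1704] [-177.24    0.84  -90.54] [ 25.25  13.36 -17.48   0.53 -56.31 -26.1 ] [-0.05 -1.15  2.06  0.78 -2.14  0.02] [  0.1 -46.4  27.2   6.5   0.7   0. ]
6.0667 [0.5873 0.0615 0.1717] [-177.15    0.85  -90.52] [ 25.25  13.31 -17.39   0.57 -56.37 -26.1 ] [ 0.03 -1.03  1.63  0.57 -0.76 -0.04] [ -0.  -45.1  26.3   6.2   0.4   0. ]
6.1167 [0.5879 0.0617 0.1727] [-177.07    0.88  -90.51] [ 25.25  13.26 -17.32   0.58 -56.4  -26.1 ] [-0.06 -0.9   1.07  0.25 -0.33  0.06] [ -0.  -45.   26.3   6.2   0.2   0. ]
```

Request:
send_rows(
  motion=[
    {"travel": [0, 0, -0.03], "spin": 0},
    {"travel": [0, 0, -0.03], "spin": 0},
    {"travel": [0, 0, -0.03], "spin": 0},
  ],
)

```text
time_s: 6.42
tcp_pos: [0.5805, 0.0596, 0.2596]
eef_rot: [-177.7, 0.7, -90.6]
contact_force: [0.9, 0.6, 0.7]
gripper_width: 0.0734
```

Request:
send_rows(
  motion=[
    {"travel": [0, 0, 0], "spin": 0},
    {"travel": [0, 0, 0], "spin": 0},
    {"travel": [0, 0, 0], "spin": 0},
  ],
)

```text
time_s: 6.67
tcp_pos: [0.5845, 0.0604, 0.2702]
eef_rot: [-176.8, 0.9, -90.5]
contact_force: [0.3, 0.1, 0.2]
gripper_width: 0.0735
```

```bash
python3 - <<'E'
from h import *
for i in range(3):
    s=r.get_state(); print(s["time_s"],s["tcp_pos"].round(4),np.round(s["eef_rot"],2),np.round(s["joints"],2),np.round(s["qd"],2),np.round(s["joint_torque"],1))
    r.capture("wrist")
E
```

```text
6.6667 [0.5845 0.0604 0.2702] [-176.76    0.94  -90.49] [ 25.33   8.8   -9.76   0.61 -68.11 -26.06] [-0.07 -0.45 -0.27 -0.59  0.1  -0.03] [  0.  -42.2  29.6   7.    0.    0. ]
6.7167 [0.5842 0.0603 0.2697] [-176.81    0.93  -90.5 ] [ 25.33   8.82  -9.8    0.59 -68.1  -26.06] [ 0.04  0.92 -0.99 -0.33  0.12  0.07] [  0.  -41.9  29.6   7.    0.1   0. ]
6.7667 [0.5838 0.0602 0.2688] [-176.91    0.9   -90.5 ] [ 25.33   8.87  -9.85   0.58 -68.1  -26.06] [ 0.13  0.67 -0.75 -0.33 -0.03  0.06] [ -0.  -43.3  30.3   7.2   0.2   0. ]
```

Request:
send_rows(
  motion=[
    {"travel": [0, 0, -0.02], "spin": 0},
    {"travel": [0, 0, -0.04], "spin": 0},
    {"travel": [0, 0, -0.04], "spin": 0},
    {"travel": [0, 0, -0.04], "spin": 0},
  ],
)

```text
time_s: 7.15
tcp_pos: [0.5714, 0.0573, 0.3975]
eef_rot: [-178.4, 0.4, -90.6]
contact_force: [1.7, 0.1, 0.5]
gripper_width: 0.0736
```

Request:
send_rows(
  motion=[
    {"travel": [0, 0, -0.03], "spin": 0},
    {"travel": [0, 0, -0.02], "spin": 0},
    {"travel": [0, 0, -0.01], "spin": 0},
    {"travel": [0, 0, -0.005], "spin": 0},
  ],
)

```text
time_s: 7.48
tcp_pos: [0.5704, 0.0563, 0.4708]
eef_rot: [-178.1, 0.5, -90.6]
contact_force: [-0.3, 1.0, -0.3]
gripper_width: 0.0734
```

Request:
send_rows(
  motion=[
    {"travel": [0, 0, 0.005], "spin": 0},
    {"travel": [0, 0, 0.01], "spin": 0},
    {"travel": [0, 0, 0.015], "spin": 0},
    {"travel": [0, 0, 0.015], "spin": 0},
    {"travel": [0, 0, 0.015], "spin": 0},
  ],
)

```text
time_s: 7.9
tcp_pos: [0.5724, 0.0571, 0.4035]
eef_rot: [-178.2, 0.5, -90.6]
contact_force: [-0.5, -0.1, -0.1]
gripper_width: 0.0737
```

Request:
send_rows(
  motion=[
    {"travel": [0, 0, 0.015], "spin": 0},
    {"travel": [0, 0, 0.015], "spin": 0},
    {"travel": [0, 0, 0.015], "spin": 0},
    {"travel": [0, 0, 0.015], "spin": 0},
    {"travel": [0, 0, 0.015], "spin": 0},
  ],
)

```text
time_s: 8.32
tcp_pos: [0.5686, 0.0563, 0.3098]
eef_rot: [-179.2, 0.2, -90.6]
contact_force: [0.7, 0.9, 0.6]
gripper_width: 0.0735
```

Request:
send_rows(
  motion=[
    {"travel": [-0.003, -0.003, 0.015], "spin": 0},
    {"travel": [-0.003, -0.004, 0.015], "spin": 0},
    {"travel": [-0.003, -0.003, 0.015], "spin": 0},
    {"travel": [-0.002, -0.003, 0.015], "spin": 0},
    {"travel": [0, 0, 0.015], "spin": 0},
  ],
)

```text
time_s: 8.73
tcp_pos: [0.5744, 0.0649, 0.2167]
eef_rot: [179.8, -0.1, -90.7]
contact_force: [-0.4, 0.4, -0.8]
gripper_width: 0.0735
```

Request:
send_rows(
  motion=[
    {"travel": [0, 0, 0.015], "spin": 0},
    {"travel": [0, 0, 0.012], "spin": 0},
    {"travel": [0, 0, 0.01], "spin": 0},
    {"travel": [0, 0, 0.008], "spin": 0},
  ],
)

```text
time_s: 9.07
tcp_pos: [0.5654, 0.0618, 0.1565]
eef_rot: [178.8, -0.4, -90.8]
contact_force: [-9.1, 0.6, 58.8]
gripper_width: 0.0738
```

Request:
send_rows(
  motion=[
    {"travel": [0, 0, -0.01], "spin": 0},
    {"travel": [0, 0, -0.01], "spin": 0},
    {"travel": [0, 0, -0.01], "spin": 0},
  ],
)

```text
time_s: 9.32
tcp_pos: [0.5619, 0.0602, 0.1804]
eef_rot: [178.2, -0.7, -90.8]
contact_force: [0.3, -0.5, 0.8]
gripper_width: 0.0735
```

```bash
cat >> h.py <<'E'
def s1():
    s=r.get_state(); print(round(s["time_s"],2),s["tcp_pos"].round(4),np.round(s["eef_rot"],2),"qd",np.round(s["qd"],1),"F",np.round(s["contact_force"],1),"w",round(s["gripper_width"],4)); return s
def find(n,specs):
    c=r.get_calibration(n); p,d=r.capture(n); P=cloud(n,d,c); ok=d>0
    for t,x,y,h,rad in specs:
        m=ok&(np.hypot(P[...,0]-x,P[...,1]-y)<rad+.015)&(abs(P[...,2]-h)<.006); q=P[m]
        if len(q)>8:
            (cx,cy),rr=cv2.minEnclosingCircle(q[:,:2].astype(np.float32)); print(n,t,len(q),q.mean(0).round(4),"circ",round(cx,4),round(cy,4),round(rr,4))
        else: print(n,t,len(q))
    return p,d,P
E
python3 - <<'E'
from h import *
s1()
p,d,P=find("wrist",[("wide",.5826,.068,.156,.028),("slim",.528,-.013,.171,.016)])
s1(); r.capture("wrist"); r.capture("wrist");s1()
cv2.imwrite("pics/w2.png",p)
E
```

```text
9.32 [0.5619 0.0602 0.1804] [178.21  -0.68 -90.79] qd [ -0.1  -5.5   9.    0.  -16.   -0. ] F [ 0.3 -0.5  0.8] w 0.0735
wrist wide 5815 [0.5804 0.0632 0.1562] circ 0.5815 0.0666 0.0288
wrist slim 3437 [ 0.5285 -0.0147  0.1712] circ 0.5278 -0.0143 0.0168
9.37 [0.5631 0.0605 0.1829] [178.39  -0.63 -90.78] qd [ 0.  -0.4  0.3  0.3  2.8 -0.1] F [ 0.8 -0.2  1.6] w 0.0737
9.47 [0.5633 0.0608 0.1819] [178.44  -0.58 -90.79] qd [-0.   0.6 -0.8 -0.3  0.7  0. ] F [0.1 0.4 0.7] w 0.0738
```

View pics/w2.png

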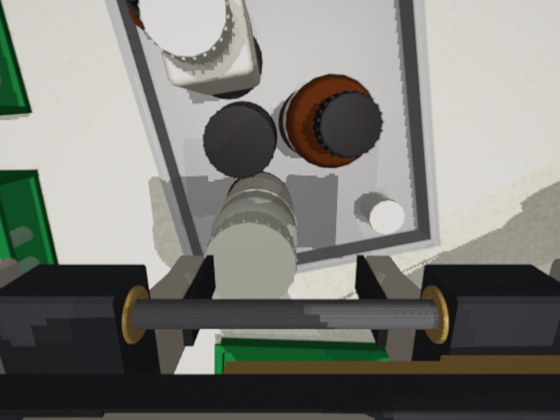

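Request:
send_rows(
  motion=[
    {"travel": [-0.003, -0.009, -0.005], "spin": -0.4},
    {"travel": [-0.003, -0.009, 0], "spin": -0.4},
    {"travel": [0, 0, 0], "spin": 0},
    {"travel": [0, 0, 0], "spin": 0},
  ],
)

```text
time_s: 9.8
tcp_pos: [0.5817, 0.0671, 0.1863]
eef_rot: [178.5, -0.5, -90.0]
contact_force: [-0.6, 0.3, -0.1]
gripper_width: 0.0735
```

```bash
python3 - <<'E'
from h import *
s1(); r.capture("wrist"); r.capture("wrist");s1()
E
```

```text
9.8 [0.5817 0.0671 0.1863] [178.46  -0.47 -89.99] qd [-0.   1.1  0.4 -0.3  0.4  0.3] F [-0.6  0.3 -0.1] w 0.0735
9.9 [0.5813 0.0669 0.1861] [178.42  -0.49 -89.99] qd [-0.1 -0.3 -0.2  0.  -0.1  0. ] F [-0.2 -0.4  0.8] w 0.0738
```

Request:
send_rows(
  motion=[
    {"travel": [0, 0, 0.005], "spin": 0},
    {"travel": [0, -0.001, 0.008], "spin": 0},
    {"travel": [0, -0.001, 0.008], "spin": 0},
  ],
)

```text
time_s: 10.15
tcp_pos: [0.5827, 0.0667, 0.1647]
eef_rot: [178.5, -0.4, -90.0]
contact_force: [-0.2, 0.3, 0.2]
gripper_width: 0.0738
```

Request:
send_rows(
  motion=[
    {"travel": [0, 0, 0.008], "spin": 0},
    {"travel": [0, 0, 0.008], "spin": 0},
  ],
)

```text
time_s: 10.32
tcp_pos: [0.5818, 0.0664, 0.1463]
eef_rot: [178.5, -0.4, -90.0]
contact_force: [-0.7, 0.2, 0.4]
gripper_width: 0.0733
```

Request:
send_rows(
  motion=[
    {"travel": [0, 0, 0.008], "spin": 0},
    {"travel": [0, 0, 0.006], "spin": 0},
    {"travel": [0, 0, 0.003], "spin": 0},
  ],
)

```text
time_s: 10.57
tcp_pos: [0.5798, 0.0657, 0.125]
eef_rot: [178.3, -0.5, -90.0]
contact_force: [-0.2, -0.4, -0.4]
gripper_width: 0.0736
```

Request:
send_rows(
  motion=[
    {"travel": [0, -0.001, -0.002], "spin": 0},
    {"travel": [0, 0, 0], "spin": 0},
    {"travel": [0, 0, 0], "spin": 0},
    {"travel": [0, 0, 0], "spin": 0},
    {"travel": [0, 0, 0], "spin": 0},
  ],
  gripper=-1,
  squeeze=25,
)

```text
time_s: 10.98
tcp_pos: [0.5806, 0.0657, 0.126]
eef_rot: [178.2, -0.5, -90.0]
contact_force: [-0.1, 0.1, -2.8]
gripper_width: 0.056
```

```bash
python3 - <<'E'
from h import *
s1(); r.capture("wrist"); r.capture("wrist");s1()
E
```

```text
10.98 [0.5806 0.0657 0.126 ] [178.18  -0.54 -90.04] qd [ 0.1 -0.1  0.2 -0.  -0.  -0. ] F [-0.1  0.1 -2.8] w 0.056
11.08 [0.5805 0.0657 0.1259] [178.18  -0.55 -90.04] qd [ 0.   0.  -0.1  0.1  0.1 -0. ] F [-0.5  0.  -3.4] w 0.056
```

Request:
send_rows(
  motion=[
    {"travel": [0, 0, -0.004], "spin": 0},
    {"travel": [0, 0, -0.008], "spin": 0},
    {"travel": [0, 0, -0.012], "spin": 0},
    {"travel": [0, 0, -0.014], "spin": 0},
    {"travel": [0, 0, -0.014], "spin": 0},
  ],
)

```text
time_s: 11.5
tcp_pos: [0.5795, 0.0654, 0.1778]
eef_rot: [177.8, -0.7, -90.1]
contact_force: [1.3, -0.1, -3.7]
gripper_width: 0.056
```

Request:
send_rows(
  motion=[
    {"travel": [-0.004, 0.001, -0.012], "spin": 0},
    {"travel": [-0.008, 0.002, -0.008], "spin": 0},
    {"travel": [-0.014, 0.0035, -0.004], "spin": 0},
    {"travel": [-0.02, 0.005, 0], "spin": 0},
    {"travel": [-0.024, 0.006, 0], "spin": 0},
  ],
)

```text
time_s: 11.92
tcp_pos: [0.5642, 0.1366, 0.2091]
eef_rot: [178.1, -0.6, -90.4]
contact_force: [0.1, -0.2, -3.9]
gripper_width: 0.0558
```

Request:
send_rows(
  motion=[
    {"travel": [-0.026, 0.007, 0], "spin": -0.1},
    {"travel": [-0.026, 0.007, 0], "spin": -0.1},
    {"travel": [-0.026, 0.007, 0], "spin": -0.1},
    {"travel": [-0.026, 0.007, 0], "spin": -0.1},
    {"travel": [-0.026, 0.007, 0.003], "spin": 0},
  ],
)

```text
time_s: 12.33
tcp_pos: [0.5248, 0.2763, 0.2071]
eef_rot: [178.1, -0.4, -90.0]
contact_force: [1.5, 0.3, -2.4]
gripper_width: 0.0559
```

Request:
send_rows(
  motion=[
    {"travel": [-0.026, 0.007, 0.005], "spin": 0},
    {"travel": [-0.026, 0.007, 0.008], "spin": 0},
    {"travel": [-0.02, 0.005, 0.008], "spin": 0},
    {"travel": [-0.014, 0.004, 0.008], "spin": 0},
    {"travel": [-0.008, 0.002, 0.008], "spin": 0},
  ],
)

```text
time_s: 12.75
tcp_pos: [0.4918, 0.3831, 0.1698]
eef_rot: [178.2, -0.3, -89.7]
contact_force: [0.2, 0.5, -3.2]
gripper_width: 0.0557
```

Request:
send_rows(
  motion=[
    {"travel": [0, -0.002, 0.007], "spin": 0},
    {"travel": [0, -0.003, 0.008], "spin": 0},
    {"travel": [0, -0.002, 0.007], "spin": 0},
    {"travel": [0, -0.001, 0.006], "spin": 0},
    {"travel": [0, 0, 0.004], "spin": 0},
  ],
)

```text
time_s: 13.17
tcp_pos: [0.4977, 0.3828, 0.1325]
eef_rot: [178.0, -0.4, -89.6]
contact_force: [0.2, -1.0, -3.7]
gripper_width: 0.0559
```

Request:
send_rows(
  motion=[
    {"travel": [0, 0, 0.003], "spin": 0},
    {"travel": [0, 0, 0.003], "spin": 0},
  ],
)

```text
time_s: 13.33
tcp_pos: [0.4982, 0.381, 0.1254]
eef_rot: [178.0, -0.5, -89.7]
contact_force: [0.8, 0.5, -2.3]
gripper_width: 0.056
```

Request:
send_rows(
  motion=[
    {"travel": [0, 0, 0.001], "spin": 0},
    {"travel": [0, 0, 0], "spin": 0},
  ],
)

```text
time_s: 13.5
tcp_pos: [0.4984, 0.3801, 0.1239]
eef_rot: [178.0, -0.5, -89.8]
contact_force: [0.5, 0.2, -3.5]
gripper_width: 0.0558
```

```bash
python3 - <<'E'
from h import *
s1(); r.capture("wrist"); s1()
E
```

```text
13.5 [0.4984 0.3801 0.1239] [177.99  -0.51 -89.82] qd [-0.4 -0.1 -0.1  0.1  0.   0.1] F [ 0.5  0.2 -3.5] w 0.0558
13.55 [0.4984 0.3801 0.124 ] [178.    -0.51 -89.81] qd [ 0.2 -0.2  0.2  0.  -0.2 -0.1] F [-0.6 -0.1 -2.4] w 0.0558
```

Request:
send_rows(
  motion=[
    {"travel": [0, 0, 0.0015], "spin": 0},
    {"travel": [0, 0, 0], "spin": 0},
  ],
)

```text
time_s: 13.72
tcp_pos: [0.4991, 0.3808, 0.1243]
eef_rot: [178.1, -0.4, -89.8]
contact_force: [-0.5, -0.6, -3.3]
gripper_width: 0.0555
```

Request:
send_rows(
  motion=[
    {"travel": [0, 0, 0.001], "spin": 0},
    {"travel": [0, 0, 0], "spin": 0},
  ],
)

```text
time_s: 13.88
tcp_pos: [0.4993, 0.3812, 0.1241]
eef_rot: [178.2, -0.3, -89.8]
contact_force: [-0.5, 0.0, -3.8]
gripper_width: 0.0559
```

Request:
send_rows(
  motion=[
    {"travel": [0, 0, 0.002], "spin": 0},
    {"travel": [0, 0, 0.002], "spin": 0},
  ],
)

```text
time_s: 14.05
tcp_pos: [0.5006, 0.3823, 0.1235]
eef_rot: [178.4, -0.2, -89.7]
contact_force: [-5.0, -3.0, 14.2]
gripper_width: 0.0552
```

Request:
send_rows(
  motion=[
    {"travel": [0, 0, -0.001], "spin": 0},
    {"travel": [0, 0, 0], "spin": 0},
    {"travel": [0, 0, 0], "spin": 0},
    {"travel": [0, 0, 0], "spin": 0},
  ],
  gripper=0.68,
)

```text
time_s: 14.38
tcp_pos: [0.5016, 0.3833, 0.1264]
eef_rot: [178.6, -0.0, -89.7]
contact_force: [0.5, -0.3, -0.4]
gripper_width: 0.0725
```

```bash
python3 - <<'E'
from h import *
s1(); p,d,P=find("wrist",[("wide",.5,.381,.154,.028)]); s1()
E
```

```text
14.38 [0.5016 0.3833 0.1264] [ 1.7856e+02 -4.0000e-02 -8.9650e+01] qd [-0.   0.  -0.  -0.   0.2  0. ] F [ 0.5 -0.3 -0.4] w 0.0725
wrist wide 8135 [0.4999 0.376  0.1541] circ 0.5002 0.3727 0.0422
14.43 [0.5016 0.3833 0.1263] [ 1.7856e+02 -4.0000e-02 -8.9650e+01] qd [-0.   0.2 -0.1 -0.1 -0.1  0. ] F [ 0.2 -1.   0.3] w 0.0732
```

Request:
send_rows(
  motion=[
    {"travel": [0, 0, -0.006], "spin": 0},
    {"travel": [0, 0, -0.012], "spin": 0},
    {"travel": [0, 0, -0.018], "spin": 0},
    {"travel": [0, 0, -0.022], "spin": 0},
    {"travel": [0, 0, -0.022], "spin": 0},
  ],
)

```text
time_s: 14.85
tcp_pos: [0.5017, 0.3811, 0.2058]
eef_rot: [178.2, -0.5, -89.7]
contact_force: [0.2, 0.8, -0.2]
gripper_width: 0.0736
```

Request:
send_rows(
  motion=[
    {"travel": [0.006, 0, -0.016], "spin": 0},
    {"travel": [0.014, -0.001, -0.01], "spin": 0},
    {"travel": [0.022, -0.002, -0.005], "spin": 0},
    {"travel": [0.03, -0.002, 0], "spin": 0},
    {"travel": [0.03, -0.002, 0], "spin": 0},
  ],
  gripper=0.27,
)

```text
time_s: 15.27
tcp_pos: [0.5127, 0.2807, 0.2482]
eef_rot: [178.7, -0.1, -89.3]
contact_force: [0.0, 0.4, -0.4]
gripper_width: 0.0559
```

Request:
send_rows(
  motion=[
    {"travel": [0.03, -0.002, 0], "spin": 0},
    {"travel": [0.03, -0.002, 0], "spin": 0},
    {"travel": [0.03, -0.002, 0], "spin": 0},
    {"travel": [0.03, -0.002, 0], "spin": 0},
    {"travel": [0.03, -0.002, 0], "spin": 0},
  ],
)

```text
time_s: 15.68
tcp_pos: [0.5229, 0.1204, 0.2518]
eef_rot: [178.8, 0.0, -89.3]
contact_force: [0.7, -0.6, -0.2]
gripper_width: 0.0557
```

Request:
send_rows(
  motion=[
    {"travel": [0.03, -0.001, 0], "spin": 0.2},
    {"travel": [0.028, -0.001, 0.003], "spin": 0.2},
    {"travel": [0.024, -0.001, 0.005], "spin": 0.2},
    {"travel": [0.018, 0, 0.008], "spin": 0},
    {"travel": [0.012, 0, 0.01], "spin": 0},
  ],
)

```text
time_s: 16.1
tcp_pos: [0.5246, -0.0038, 0.2306]
eef_rot: [179.2, 0.1, -90.1]
contact_force: [0.5, 0.4, 0.4]
gripper_width: 0.0559
```

Request:
send_rows(
  motion=[
    {"travel": [0.006, 0, 0.008], "spin": 0},
    {"travel": [0.002, 0, 0.005], "spin": 0},
    {"travel": [0, 0, 0], "spin": 0},
  ],
)

```text
time_s: 16.35
tcp_pos: [0.5221, -0.0162, 0.2164]
eef_rot: [179.1, 0.1, -90.3]
contact_force: [-1.2, -0.0, 0.8]
gripper_width: 0.0556
```

```bash
python3 - <<'E'
from h import *
s1(); p,d,P=find("wrist",[("slim",.528,-.0135,.171,.016),("square",.609,-.066,.156,.021)]); s1()
E
```

```text
16.35 [ 0.5221 -0.0162  0.2164] [ 1.7913e+02  1.0000e-01 -9.0350e+01] qd [-0.4 -0.6  0.3  0.3 -0.7 -0.1] F [-1.2 -0.   0.8] w 0.0556
wrist slim 1816 [ 0.5279 -0.0159  0.171 ] circ 0.5283 -0.0143 0.0171
wrist square 3401 [ 0.6069 -0.0695  0.1561] circ 0.608 -0.0687 0.022
16.4 [ 0.5224 -0.0158  0.2169] [ 1.7916e+02  9.0000e-02 -9.0320e+01] qd [ 1.  -0.1  1.2  0.4 -0.5 -0.4] F [ 0.1 -0.4  0.1] w 0.0561
```

Request:
send_rows(
  motion=[
    {"travel": [-0.001, -0.003, 0.005], "spin": 0},
    {"travel": [-0.001, -0.003, 0.008], "spin": 0},
    {"travel": [0, -0.001, 0.008], "spin": 0},
    {"travel": [0, -0.001, 0.008], "spin": 0},
  ],
)

```text
time_s: 16.73
tcp_pos: [0.5327, -0.0109, 0.1885]
eef_rot: [179.5, 0.2, -90.1]
contact_force: [0.3, 0.3, -0.1]
gripper_width: 0.0557
```

Slight overshoot; correct while going on down.

Request:
send_rows(
  motion=[
    {"travel": [0.001, 0.002, 0.006], "spin": 0},
    {"travel": [0.002, 0.002, 0.006], "spin": 0},
  ],
)

```text
time_s: 16.9
tcp_pos: [0.5286, -0.013, 0.174]
eef_rot: [179.4, 0.1, -90.0]
contact_force: [0.7, 0.1, 0.1]
gripper_width: 0.0557
```

Request:
send_rows(
  motion=[
    {"travel": [0, 0, 0.006], "spin": 0},
  ],
)

```text
time_s: 16.98
tcp_pos: [0.5279, -0.0131, 0.1669]
eef_rot: [179.3, 0.1, -90.0]
contact_force: [-0.4, 0.3, -0.7]
gripper_width: 0.0555
```

Request:
send_rows(
  motion=[
    {"travel": [0, 0, 0.007], "spin": 0},
    {"travel": [0, 0, 0.007], "spin": 0},
    {"travel": [0, 0, 0.006], "spin": 0},
    {"travel": [0, 0, 0.003], "spin": 0},
  ],
)

```text
time_s: 17.32
tcp_pos: [0.5266, -0.0132, 0.1404]
eef_rot: [179.2, 0.1, -90.0]
contact_force: [-1.0, -0.5, 0.8]
gripper_width: 0.0555
```

Request:
send_rows(
  motion=[
    {"travel": [0, 0, 0], "spin": 0},
  ],
)

```text
time_s: 17.4
tcp_pos: [0.5262, -0.0134, 0.1395]
eef_rot: [179.2, 0.1, -90.0]
contact_force: [-0.5, -1.1, -0.5]
gripper_width: 0.0558
```

Request:
send_rows(
  motion=[
    {"travel": [0, -0.002, -0.001], "spin": 0},
    {"travel": [0, 0, 0], "spin": 0},
    {"travel": [0, 0, 0], "spin": 0},
    {"travel": [0, 0, 0], "spin": 0},
    {"travel": [0, 0, 0], "spin": 0},
  ],
  gripper=-1,
  squeeze=30,
)

```text
time_s: 17.82
tcp_pos: [0.5292, -0.0133, 0.1414]
eef_rot: [179.2, 0.1, -90.0]
contact_force: [0.4, 0.2, -2.9]
gripper_width: 0.0312
```

Request:
send_rows(
  motion=[
    {"travel": [0, 0, 0], "spin": 0},
  ],
)

```text
time_s: 17.9
tcp_pos: [0.5291, -0.0133, 0.1414]
eef_rot: [179.2, 0.1, -90.1]
contact_force: [0.2, -0.2, -2.6]
gripper_width: 0.0314
```

Request:
send_rows(
  motion=[
    {"travel": [0, 0, -0.004], "spin": 0},
    {"travel": [0, 0, -0.008], "spin": 0},
    {"travel": [0, 0, -0.012], "spin": 0},
    {"travel": [0, 0, -0.014], "spin": 0},
    {"travel": [0, 0, -0.014], "spin": 0},
  ],
)

```text
time_s: 18.32
tcp_pos: [0.5253, -0.014, 0.1915]
eef_rot: [178.6, 0.0, -90.1]
contact_force: [0.1, 1.4, -5.1]
gripper_width: 0.0311
```

Request:
send_rows(
  motion=[
    {"travel": [-0.004, 0.001, -0.012], "spin": 0},
    {"travel": [-0.008, 0.002, -0.01], "spin": 0},
    {"travel": [-0.014, 0.004, -0.006], "spin": 0},
    {"travel": [-0.02, 0.006, -0.002], "spin": 0},
    {"travel": [-0.025, 0.0075, 0], "spin": 0},
  ],
)

```text
time_s: 18.73
tcp_pos: [0.5056, 0.0567, 0.2282]
eef_rot: [178.7, 0.0, -90.5]
contact_force: [0.5, 1.5, -5.5]
gripper_width: 0.0315
```

Request:
send_rows(
  motion=[
    {"travel": [-0.026, 0.008, 0], "spin": 0},
    {"travel": [-0.026, 0.008, 0], "spin": 0},
    {"travel": [-0.026, 0.008, 0], "spin": 0},
    {"travel": [-0.026, 0.008, 0], "spin": 0},
    {"travel": [-0.026, 0.008, 0], "spin": 0},
  ],
)

```text
time_s: 19.15
tcp_pos: [0.4623, 0.1932, 0.2318]
eef_rot: [178.7, 0.1, -90.6]
contact_force: [0.9, 0.1, -5.2]
gripper_width: 0.0316
```

Request:
send_rows(
  motion=[
    {"travel": [-0.026, 0.007, 0.002], "spin": -0.2},
    {"travel": [-0.024, 0.007, 0.004], "spin": -0.2},
    {"travel": [-0.02, 0.006, 0.006], "spin": -0.2},
    {"travel": [-0.015, 0.004, 0.009], "spin": 0},
    {"travel": [-0.01, 0.002, 0.011], "spin": 0},
  ],
)

```text
time_s: 19.57
tcp_pos: [0.4314, 0.2984, 0.2042]
eef_rot: [178.8, 0.5, -89.8]
contact_force: [0.0, 0.3, -4.9]
gripper_width: 0.0313
```

Request:
send_rows(
  motion=[
    {"travel": [-0.005, 0, 0.012], "spin": 0},
    {"travel": [-0.002, 0, 0.012], "spin": 0},
    {"travel": [0, 0, 0.011], "spin": 0},
  ],
)

```text
time_s: 19.82
tcp_pos: [0.4288, 0.3092, 0.1676]
eef_rot: [178.8, 0.5, -89.6]
contact_force: [-0.2, -0.2, -4.2]
gripper_width: 0.0312
```

Request:
send_rows(
  motion=[
    {"travel": [0, 0, 0.008], "spin": 0},
    {"travel": [0, 0, 0.006], "spin": 0},
    {"travel": [0, 0, 0.004], "spin": 0},
    {"travel": [0, 0, 0.003], "spin": 0},
  ],
)

```text
time_s: 20.15
tcp_pos: [0.4268, 0.3082, 0.1428]
eef_rot: [178.6, 0.3, -89.6]
contact_force: [0.2, 0.7, -5.1]
gripper_width: 0.0314
```

Request:
send_rows(
  motion=[
    {"travel": [0, 0, 0.002], "spin": 0},
    {"travel": [0, 0, 0.002], "spin": 0},
  ],
)

```text
time_s: 20.32
tcp_pos: [0.4274, 0.3083, 0.1395]
eef_rot: [178.7, 0.3, -89.6]
contact_force: [-5.6, -0.3, 17.3]
gripper_width: 0.0315
```

Contact at the expected height. Release.

Request:
send_rows(
  motion=[
    {"travel": [0, 0, -0.001], "spin": 0},
    {"travel": [0, 0, 0], "spin": 0},
    {"travel": [0, 0, 0], "spin": 0},
    {"travel": [0, 0, 0], "spin": 0},
  ],
  gripper=0.27,
)

```text
time_s: 20.65
tcp_pos: [0.4298, 0.3101, 0.1442]
eef_rot: [179.0, 0.6, -89.6]
contact_force: [0.8, -0.2, -0.2]
gripper_width: 0.0522
```

Request:
send_rows(
  motion=[
    {"travel": [0, 0, -0.006], "spin": 0},
    {"travel": [0, 0, -0.012], "spin": 0},
    {"travel": [0, 0, -0.018], "spin": 0},
    {"travel": [0, 0, -0.022], "spin": 0},
    {"travel": [0, 0, -0.022], "spin": 0},
  ],
)

```text
time_s: 21.07
tcp_pos: [0.4302, 0.3075, 0.225]
eef_rot: [178.8, 0.3, -89.6]
contact_force: [1.1, 1.4, -0.7]
gripper_width: 0.0557
```

```bash
python3 - <<'E'
from h import *
s1(); p,d,P=find("wrist",[("slim",.4274,.3083,.169,.016)])
E
```

```text
21.07 [0.4302 0.3075 0.225 ] [178.79   0.33 -89.59] qd [ -0.6 -11.6  23.7   0.5 -35.8  -0.2] F [ 1.1  1.4 -0.7] w 0.0557
wrist slim 1670 [0.4242 0.3058 0.1691] circ 0.4242 0.3072 0.0168
```

Request:
send_rows(
  motion=[
    {"travel": [0.006, -0.003, -0.014], "spin": 0},
    {"travel": [0.014, -0.007, -0.007], "spin": 0},
    {"travel": [0.022, -0.01, -0.002], "spin": 0},
    {"travel": [0.03, -0.014, 0], "spin": 0},
    {"travel": [0.03, -0.014, 0], "spin": 0},
  ],
  gripper=0.41,
)

```text
time_s: 21.53
tcp_pos: [0.4837, 0.21, 0.2592]
eef_rot: [179.6, 1.1, -89.1]
contact_force: [0.4, 1.0, -1.0]
gripper_width: 0.0616
```

Request:
send_rows(
  motion=[
    {"travel": [0.03, -0.014, 0], "spin": 0},
    {"travel": [0.03, -0.014, 0], "spin": 0},
    {"travel": [0.03, -0.014, 0], "spin": 0},
    {"travel": [0.03, -0.014, 0], "spin": 0},
    {"travel": [0.03, -0.014, 0], "spin": 0},
  ],
)

```text
time_s: 21.95
tcp_pos: [0.5597, 0.0545, 0.2606]
eef_rot: [-180.0, 1.2, -88.9]
contact_force: [0.7, 0.4, 0.3]
gripper_width: 0.0617
```

Request:
send_rows(
  motion=[
    {"travel": [0.03, -0.012, 0.002], "spin": 0.3},
    {"travel": [0.026, -0.011, 0.004], "spin": 0.3},
    {"travel": [0.022, -0.009, 0.006], "spin": 0.3},
    {"travel": [0.017, -0.007, 0.008], "spin": 0},
    {"travel": [0.012, -0.004, 0.01], "spin": 0},
  ],
)

```text
time_s: 22.37
tcp_pos: [0.6094, -0.0614, 0.2327]
eef_rot: [-179.5, 1.2, -90.0]
contact_force: [0.3, 0.2, -0.5]
gripper_width: 0.0618
```

Request:
send_rows(
  motion=[
    {"travel": [0.006, -0.002, 0.01], "spin": 0},
    {"travel": [0.002, -0.001, 0.007], "spin": 0},
    {"travel": [0, 0, 0.003], "spin": 0},
  ],
)

```text
time_s: 22.62
tcp_pos: [0.6128, -0.0722, 0.2104]
eef_rot: [-179.5, 1.2, -90.2]
contact_force: [0.1, -0.2, 0.8]
gripper_width: 0.0616
```

```bash
python3 - <<'E'
from h import *
s1(); p,d,P=find("wrist",[("square",.608,-.068,.156,.021),("jar",.595,.001,.068,.029)]); s1();cv2.imwrite("pics/w3.png",p)
E
```

```text
22.62 [ 0.6128 -0.0722  0.2104] [-179.52    1.18  -90.21] qd [ 0.   1.4 -3.   0.   4.3 -0.2] F [ 0.1 -0.2  0.8] w 0.0616
wrist square 2828 [ 0.6081 -0.0704  0.1562] circ 0.6079 -0.0689 0.0218
wrist jar 1660 [0.591  0.0061 0.0683] circ 0.5935 0.0014 0.0299
22.67 [ 0.6125 -0.0718  0.21  ] [-179.56    1.18  -90.19] qd [ 1.  -0.8  0.6  0.  -1.4 -0.2] F [-0.2 -0.  -0.8] w 0.0616
```

Request:
send_rows(
  motion=[
    {"travel": [-0.001, 0.002, 0.006], "spin": 0},
    {"travel": [-0.001, 0.002, 0.009], "spin": 0},
    {"travel": [0, 0, 0.009], "spin": 0},
  ],
)

```text
time_s: 22.92
tcp_pos: [0.6095, -0.067, 0.1873]
eef_rot: [-179.3, 1.2, -90.0]
contact_force: [-0.1, 0.6, -1.0]
gripper_width: 0.062
```

Request:
send_rows(
  motion=[
    {"travel": [0, 0, 0.007], "spin": 0},
  ],
)

```text
time_s: 23.0
tcp_pos: [0.6092, -0.066, 0.1795]
eef_rot: [-179.3, 1.2, -90.0]
contact_force: [-0.5, -0.2, 0.2]
gripper_width: 0.0618
```

Request:
send_rows(
  motion=[
    {"travel": [0.001, 0, 0.008], "spin": 0},
    {"travel": [0.001, 0, 0.008], "spin": 0},
  ],
)

```text
time_s: 23.17
tcp_pos: [0.6093, -0.0666, 0.1622]
eef_rot: [-179.3, 1.2, -89.9]
contact_force: [-0.3, 0.5, 0.2]
gripper_width: 0.0619
```

Request:
send_rows(
  motion=[
    {"travel": [0, 0, 0.008], "spin": 0},
    {"travel": [0, 0, 0.008], "spin": 0},
    {"travel": [0, 0, 0.006], "spin": 0},
    {"travel": [0, 0, 0.003], "spin": 0},
  ],
)

```text
time_s: 23.5
tcp_pos: [0.6088, -0.066, 0.1326]
eef_rot: [-179.4, 1.2, -89.9]
contact_force: [-0.6, 0.1, 0.1]
gripper_width: 0.0619
```

Request:
send_rows(
  motion=[
    {"travel": [0, 0, 0], "spin": 0},
  ],
)

```text
time_s: 23.58
tcp_pos: [0.6084, -0.0661, 0.1315]
eef_rot: [-179.5, 1.2, -89.9]
contact_force: [1.0, 0.2, 0.6]
gripper_width: 0.0613
```

Request:
send_rows(
  motion=[
    {"travel": [0.001, 0, 0.004], "spin": 0},
    {"travel": [0.001, 0, 0.001], "spin": 0},
    {"travel": [0, 0, 0], "spin": 0},
  ],
)

```text
time_s: 23.83
tcp_pos: [0.6088, -0.0683, 0.1262]
eef_rot: [-179.5, 1.2, -89.9]
contact_force: [0.5, 0.4, -0.5]
gripper_width: 0.0618
```

Request:
send_rows(
  motion=[
    {"travel": [0, 0, 0], "spin": 0},
    {"travel": [0, 0, 0], "spin": 0},
    {"travel": [0, 0, 0], "spin": 0},
    {"travel": [0, 0, 0], "spin": 0},
    {"travel": [0, 0, 0], "spin": 0},
  ],
  gripper=-1,
  squeeze=25,
)

```text
time_s: 24.25
tcp_pos: [0.6092, -0.0684, 0.1271]
eef_rot: [-179.4, 1.2, -89.9]
contact_force: [-0.5, 0.4, -3.0]
gripper_width: 0.0415
```

Request:
send_rows(
  motion=[
    {"travel": [0, 0, 0], "spin": 0},
  ],
)

```text
time_s: 24.33
tcp_pos: [0.6092, -0.0684, 0.1271]
eef_rot: [-179.4, 1.2, -89.9]
contact_force: [-0.2, -1.1, -0.9]
gripper_width: 0.0411
```

Request:
send_rows(
  motion=[
    {"travel": [0, 0, -0.004], "spin": 0},
    {"travel": [0, 0, -0.008], "spin": 0},
    {"travel": [0, 0, -0.012], "spin": 0},
    {"travel": [0, 0, -0.014], "spin": 0},
    {"travel": [0, 0, -0.014], "spin": 0},
  ],
)

```text
time_s: 24.75
tcp_pos: [0.6055, -0.0695, 0.178]
eef_rot: [-179.9, 1.2, -90.0]
contact_force: [0.4, 0.1, -2.2]
gripper_width: 0.0415
```

Request:
send_rows(
  motion=[
    {"travel": [0, 0, -0.014], "spin": 0},
    {"travel": [0, 0, -0.014], "spin": 0},
    {"travel": [0, 0, -0.014], "spin": 0},
    {"travel": [0, 0, -0.01], "spin": 0},
    {"travel": [0, 0, -0.005], "spin": 0},
  ],
)

```text
time_s: 25.17
tcp_pos: [0.6053, -0.0709, 0.2426]
eef_rot: [-179.7, 1.2, -89.9]
contact_force: [0.3, 0.1, -1.7]
gripper_width: 0.0418
```

Request:
send_rows(
  motion=[
    {"travel": [-0.006, 0.003, -0.006], "spin": 0},
    {"travel": [-0.012, 0.006, -0.01], "spin": 0},
    {"travel": [-0.018, 0.009, -0.012], "spin": 0},
    {"travel": [-0.024, 0.012, -0.012], "spin": 0},
    {"travel": [-0.027, 0.014, -0.01], "spin": 0},
  ],
)

```text
time_s: 25.58
tcp_pos: [0.558, 0.016, 0.2943]
eef_rot: [179.9, 1.1, -90.4]
contact_force: [1.1, 0.4, -1.8]
gripper_width: 0.0416
```

Request:
send_rows(
  motion=[
    {"travel": [-0.028, 0.0143, -0.007], "spin": 0},
    {"travel": [-0.028, 0.0143, -0.004], "spin": 0},
    {"travel": [-0.028, 0.0143, 0], "spin": 0},
    {"travel": [-0.028, 0.0143, 0], "spin": 0},
    {"travel": [-0.028, 0.0143, 0], "spin": 0},
  ],
)

```text
time_s: 26.0
tcp_pos: [0.4799, 0.1644, 0.3126]
eef_rot: [180.0, 1.3, -90.4]
contact_force: [0.9, 0.7, -2.7]
gripper_width: 0.0416
```

Request:
send_rows(
  motion=[
    {"travel": [-0.028, 0.0143, 0], "spin": 0},
    {"travel": [-0.028, 0.0143, 0], "spin": 0},
    {"travel": [-0.028, 0.0143, 0], "spin": 0},
  ],
)

```text
time_s: 26.25
tcp_pos: [0.4313, 0.2532, 0.3157]
eef_rot: [180.0, 1.3, -90.3]
contact_force: [0.2, 0.7, -2.8]
gripper_width: 0.0416
```

Request:
send_rows(
  motion=[
    {"travel": [-0.028, 0.0125, 0], "spin": -0.1},
    {"travel": [-0.026, 0.0115, 0], "spin": -0.1},
    {"travel": [-0.022, 0.01, 0], "spin": 0},
    {"travel": [-0.017, 0.007, 0.002], "spin": 0},
    {"travel": [-0.012, 0.005, 0.005], "spin": 0},
  ],
)

```text
time_s: 26.67
tcp_pos: [0.3746, 0.367, 0.3135]
eef_rot: [179.9, 1.5, -89.8]
contact_force: [0.4, -0.1, -2.1]
gripper_width: 0.0416
```

Request:
send_rows(
  motion=[
    {"travel": [-0.006, 0.002, 0.009], "spin": 0},
    {"travel": [-0.002, 0.001, 0.012], "spin": 0},
    {"travel": [0, 0, 0.013], "spin": 0},
    {"travel": [0, 0, 0.013], "spin": 0},
    {"travel": [0, 0, 0.013], "spin": 0},
  ],
)

```text
time_s: 27.08
tcp_pos: [0.3658, 0.3802, 0.2519]
eef_rot: [179.9, 1.6, -89.4]
contact_force: [-0.1, 0.7, -2.1]
gripper_width: 0.0413
```

Request:
send_rows(
  motion=[
    {"travel": [0, 0, 0.013], "spin": 0},
    {"travel": [0, 0, 0.013], "spin": 0},
    {"travel": [0, 0, 0.013], "spin": 0},
  ],
)

```text
time_s: 27.33
tcp_pos: [0.3635, 0.3796, 0.2098]
eef_rot: [179.8, 1.5, -89.4]
contact_force: [-0.1, -0.5, -2.9]
gripper_width: 0.0411
```

Request:
send_rows(
  motion=[
    {"travel": [-0.002, -0.004, 0.011], "spin": 0},
    {"travel": [-0.003, -0.004, 0.011], "spin": 0},
    {"travel": [-0.003, -0.004, 0.01], "spin": 0},
  ],
)

```text
time_s: 27.58
tcp_pos: [0.3732, 0.3864, 0.1747]
eef_rot: [179.7, 1.3, -89.4]
contact_force: [-0.3, 0.7, -2.5]
gripper_width: 0.0416
```

Request:
send_rows(
  motion=[
    {"travel": [0, 0, 0.009], "spin": 0},
    {"travel": [0, 0, 0.008], "spin": 0},
    {"travel": [0, 0, 0.006], "spin": 0},
  ],
)

```text
time_s: 27.83
tcp_pos: [0.3732, 0.3869, 0.1482]
eef_rot: [179.7, 1.2, -89.5]
contact_force: [0.4, -0.2, -2.3]
gripper_width: 0.0419
```

Request:
send_rows(
  motion=[
    {"travel": [0, 0, 0.006], "spin": 0},
    {"travel": [0, 0, 0.005], "spin": 0},
    {"travel": [0, 0, 0.004], "spin": 0},
  ],
)

```text
time_s: 28.08
tcp_pos: [0.3729, 0.387, 0.1313]
eef_rot: [179.6, 1.2, -89.5]
contact_force: [0.5, -0.5, -2.5]
gripper_width: 0.0416
```

Request:
send_rows(
  motion=[
    {"travel": [0, 0, 0.003], "spin": 0},
    {"travel": [0, 0, 0.002], "spin": 0},
  ],
)

```text
time_s: 28.25
tcp_pos: [0.3728, 0.3871, 0.1256]
eef_rot: [179.6, 1.2, -89.5]
contact_force: [0.2, -0.4, -2.8]
gripper_width: 0.0416
```

Request:
send_rows(
  motion=[
    {"travel": [0, 0, 0.002], "spin": 0},
  ],
)

```text
time_s: 28.33
tcp_pos: [0.3734, 0.3881, 0.1253]
eef_rot: [179.7, 1.3, -89.4]
contact_force: [-6.8, -4.1, 27.5]
gripper_width: 0.0417
```

Request:
send_rows(
  motion=[
    {"travel": [0, 0, 0.001], "spin": 0},
  ],
)

```text
time_s: 28.42
tcp_pos: [0.3737, 0.3888, 0.1255]
eef_rot: [179.8, 1.4, -89.4]
contact_force: [0.7, -0.6, -2.9]
gripper_width: 0.0416
```

Request:
send_rows(
  motion=[
    {"travel": [0, 0, 0], "spin": 0},
    {"travel": [0, 0, 0], "spin": 0},
    {"travel": [0, 0, 0], "spin": 0},
    {"travel": [0, 0, 0], "spin": 0},
  ],
  gripper=0.41,
)

```text
time_s: 28.75
tcp_pos: [0.3746, 0.3903, 0.1274]
eef_rot: [179.9, 1.6, -89.3]
contact_force: [0.5, -0.5, 0.1]
gripper_width: 0.06
```

Request:
send_rows(
  motion=[
    {"travel": [0, 0, -0.006], "spin": 0},
    {"travel": [0, 0, -0.012], "spin": 0},
    {"travel": [0, 0, -0.018], "spin": 0},
    {"travel": [0, 0, -0.022], "spin": 0},
    {"travel": [0, 0, -0.022], "spin": 0},
  ],
)

```text
time_s: 29.17
tcp_pos: [0.3735, 0.3853, 0.2065]
eef_rot: [179.7, 1.1, -89.4]
contact_force: [0.9, 0.6, 0.1]
gripper_width: 0.0615
```

Request:
send_rows(
  motion=[
    {"travel": [0.005, -0.003, -0.018], "spin": 0},
    {"travel": [0.012, -0.007, -0.012], "spin": 0},
    {"travel": [0.02, -0.012, -0.006], "spin": 0},
    {"travel": [0.028, -0.016, 0], "spin": 0},
    {"travel": [0.028, -0.016, 0], "spin": 0},
  ],
  gripper=0.77,
)

```text
time_s: 29.58
tcp_pos: [0.4307, 0.2956, 0.251]
eef_rot: [-179.9, 1.7, -88.9]
contact_force: [0.1, 0.1, -0.6]
gripper_width: 0.0774
```

Request:
send_rows(
  motion=[
    {"travel": [0.028, -0.016, 0], "spin": 0},
    {"travel": [0.028, -0.016, 0], "spin": 0},
    {"travel": [0.028, -0.016, 0], "spin": 0},
    {"travel": [0.028, -0.016, 0], "spin": 0},
    {"travel": [0.028, -0.016, 0], "spin": 0},
  ],
)

```text
time_s: 30.0
tcp_pos: [0.5166, 0.1508, 0.2515]
eef_rot: [-179.6, 1.9, -88.7]
contact_force: [-0.3, 1.0, -0.3]
gripper_width: 0.0776
```

Request:
send_rows(
  motion=[
    {"travel": [0.028, -0.014, 0.003], "spin": 0.3},
    {"travel": [0.028, -0.014, 0.006], "spin": 0.3},
    {"travel": [0.024, -0.012, 0.009], "spin": 0.3},
    {"travel": [0.02, -0.01, 0.011], "spin": 0.3},
    {"travel": [0.014, -0.007, 0.012], "spin": 0},
  ],
)

```text
time_s: 30.42
tcp_pos: [0.5811, 0.0301, 0.2118]
eef_rot: [-179.1, 2.0, -90.1]
contact_force: [-0.1, 0.5, -0.3]
gripper_width: 0.0778
```

Request:
send_rows(
  motion=[
    {"travel": [0.01, -0.004, 0.012], "spin": 0},
    {"travel": [0.006, -0.002, 0.012], "spin": 0},
    {"travel": [0.003, 0, 0.012], "spin": 0},
    {"travel": [0, 0, 0.01], "spin": 0},
    {"travel": [0, 0, 0.006], "spin": 0},
  ],
)

```text
time_s: 30.83
tcp_pos: [0.5889, 0.008, 0.1557]
eef_rot: [-179.2, 1.9, -90.4]
contact_force: [0.2, -0.2, -0.3]
gripper_width: 0.0775
```

```bash
python3 - <<'E'
from h import *
s1(); p,d,P=find("wrist",[("jar",.5935,.0014,.068,.029)]); s1()
p,d,P=find("top",[("wide",.501,.383,.154,.028),("slim",.426,.307,.169,.016),("square",.374,.389,.154,.021)]);cv2.imwrite("pics/top1.png",p)
E
```

```text
30.83 [0.5889 0.008  0.1557] [-179.17    1.94  -90.39] qd [-0.   4.  -5.2 -0.1  9.1  0.2] F [ 0.2 -0.2 -0.3] w 0.0775
wrist jar 4271 [ 0.5936 -0.0007  0.0683] circ 0.5939 0.0009 0.0298
30.88 [0.5883 0.0081 0.1547] [-179.26    1.93  -90.39] qd [ 0.4 -0.7  1.  -0.  -2.3 -0.2] F [ 0.1 -0.7 -0.7] w 0.0774
top wide 56 [0.4912 0.4053 0.1538] circ 0.4917 0.4017 0.0177
top slim 0
top square 420 [0.3713 0.3893 0.1535] circ 0.3713 0.3902 0.0224
```

View pics/top1.png

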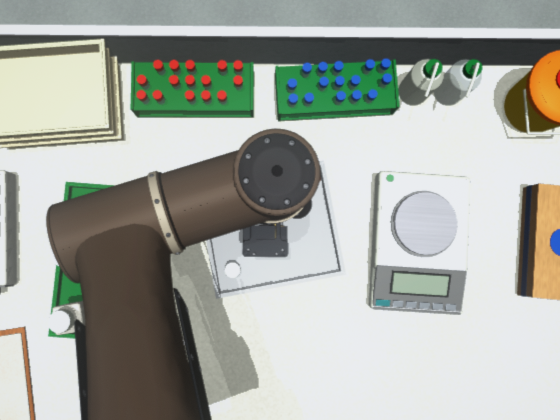

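Request:
send_rows(
  motion=[
    {"travel": [0.003, -0.002, 0.006], "spin": -0.2},
    {"travel": [0.003, -0.003, 0.01], "spin": -0.2},
    {"travel": [0.001, -0.001, 0.011], "spin": 0},
  ],
)

```text
time_s: 31.18
tcp_pos: [0.5978, 0.0036, 0.1311]
eef_rot: [-178.8, 2.0, -89.7]
contact_force: [0.4, -0.1, -0.7]
gripper_width: 0.0776
```

Request:
send_rows(
  motion=[
    {"travel": [0, 0, 0.011], "spin": 0},
    {"travel": [0, 0, 0.01], "spin": 0},
  ],
)

```text
time_s: 31.35
tcp_pos: [0.599, 0.0045, 0.1085]
eef_rot: [-178.7, 2.0, -89.7]
contact_force: [-0.2, -1.2, -0.8]
gripper_width: 0.0776
```

Request:
send_rows(
  motion=[
    {"travel": [0.002, 0.002, 0.01], "spin": 0},
    {"travel": [0.002, 0.003, 0.01], "spin": 0},
  ],
)

```text
time_s: 31.52
tcp_pos: [0.595, 0.0015, 0.0859]
eef_rot: [-178.7, 2.0, -89.7]
contact_force: [0.4, 1.1, -0.3]
gripper_width: 0.0776
```

Request:
send_rows(
  motion=[
    {"travel": [0, 0, 0.008], "spin": 0},
  ],
)

```text
time_s: 31.6
tcp_pos: [0.5944, 0.0016, 0.0764]
eef_rot: [-178.8, 2.0, -89.7]
contact_force: [0.7, 0.6, -0.1]
gripper_width: 0.0775
```

Request:
send_rows(
  motion=[
    {"travel": [0, 0, 0.009], "spin": 0},
    {"travel": [0, 0, 0.008], "spin": 0},
  ],
)

```text
time_s: 31.77
tcp_pos: [0.5948, 0.0023, 0.0573]
eef_rot: [-178.8, 2.0, -89.7]
contact_force: [-0.4, -0.5, 0.3]
gripper_width: 0.0775
```

Request:
send_rows(
  motion=[
    {"travel": [0, 0, 0.007], "spin": 0},
    {"travel": [0, 0, 0.005], "spin": 0},
    {"travel": [0, 0, 0.002], "spin": 0},
    {"travel": [0, 0, 0], "spin": 0},
  ],
)

```text
time_s: 32.1
tcp_pos: [0.5946, 0.0029, 0.0394]
eef_rot: [-179.0, 1.9, -89.7]
contact_force: [0.5, -0.3, 0.7]
gripper_width: 0.0778
```

Request:
send_rows(
  motion=[
    {"travel": [0.001, 0, 0], "spin": 0},
    {"travel": [0, 0, 0], "spin": 0},
    {"travel": [0, 0, 0], "spin": 0},
    {"travel": [0, 0, 0], "spin": 0},
    {"travel": [0, 0, 0], "spin": 0},
  ],
  gripper=-1,
  squeeze=20,
)

```text
time_s: 32.52
tcp_pos: [0.5954, 0.0021, 0.0406]
eef_rot: [-178.8, 2.0, -89.6]
contact_force: [0.1, 0.5, -1.8]
gripper_width: 0.0573
```

Request:
send_rows(
  motion=[
    {"travel": [0, 0, 0], "spin": 0},
  ],
)

```text
time_s: 32.6
tcp_pos: [0.5953, 0.0021, 0.0407]
eef_rot: [-178.8, 2.0, -89.6]
contact_force: [0.1, -0.0, -2.5]
gripper_width: 0.0575
```

Request:
send_rows(
  motion=[
    {"travel": [0, 0, -0.004], "spin": 0},
    {"travel": [0, 0, -0.008], "spin": 0},
    {"travel": [0, 0, -0.013], "spin": 0},
    {"travel": [0, 0, -0.016], "spin": 0},
    {"travel": [0, 0, -0.016], "spin": 0},
  ],
)

```text
time_s: 33.02
tcp_pos: [0.591, -0.0006, 0.0973]
eef_rot: [-179.3, 1.9, -89.7]
contact_force: [1.1, -0.6, -1.8]
gripper_width: 0.0577
```

Request:
send_rows(
  motion=[
    {"travel": [0, 0, -0.018], "spin": 0},
    {"travel": [0, 0, -0.018], "spin": 0},
    {"travel": [0, 0, -0.018], "spin": 0},
    {"travel": [0, 0, -0.016], "spin": 0},
    {"travel": [0.004, 0, -0.012], "spin": 0},
  ],
)

```text
time_s: 33.43
tcp_pos: [0.5893, -0.0076, 0.1875]
eef_rot: [-179.2, 1.9, -89.7]
contact_force: [0.4, 0.2, -2.6]
gripper_width: 0.0575
```

Request:
send_rows(
  motion=[
    {"travel": [0.008, 0.001, -0.008], "spin": 0},
    {"travel": [0.014, 0.0015, -0.004], "spin": 0},
    {"travel": [0.02, 0.002, 0], "spin": 0},
    {"travel": [0.026, 0.0024, 0], "spin": 0},
    {"travel": [0.026, 0.0024, 0], "spin": 0},
  ],
)

```text
time_s: 33.85
tcp_pos: [0.581, -0.1042, 0.2025]
eef_rot: [-178.7, 2.0, -89.3]
contact_force: [-0.2, 0.3, -1.8]
gripper_width: 0.0577
```

Request:
send_rows(
  motion=[
    {"travel": [0.026, 0.0024, 0], "spin": 0},
    {"travel": [0.026, 0.0024, 0], "spin": 0},
    {"travel": [0.026, 0.0024, 0], "spin": 0},
    {"travel": [0.026, 0.0024, 0], "spin": 0},
    {"travel": [0.026, 0.0024, 0], "spin": 0},
  ],
)

```text
time_s: 34.27
tcp_pos: [0.5651, -0.2445, 0.1958]
eef_rot: [-179.0, 2.1, -89.4]
contact_force: [1.9, -0.7, -0.9]
gripper_width: 0.0575
```

Request:
send_rows(
  motion=[
    {"travel": [0.023, 0, 0], "spin": 0.2},
    {"travel": [0.018, 0, 0.002], "spin": 0.2},
    {"travel": [0.013, 0, 0.005], "spin": 0},
    {"travel": [0.008, 0, 0.007], "spin": 0},
    {"travel": [0.004, 0, 0.009], "spin": 0},
  ],
)

```text
time_s: 34.68
tcp_pos: [0.5601, -0.3222, 0.1681]
eef_rot: [-179.2, 2.1, -90.2]
contact_force: [0.0, 0.4, -1.1]
gripper_width: 0.0576
```

Request:
send_rows(
  motion=[
    {"travel": [0.001, 0, 0.009], "spin": 0},
    {"travel": [0, 0, 0.009], "spin": 0},
  ],
)

```text
time_s: 34.85
tcp_pos: [0.559, -0.3236, 0.1474]
eef_rot: [-179.2, 2.1, -90.3]
contact_force: [0.7, 0.0, -2.7]
gripper_width: 0.0573
```

Request:
send_rows(
  motion=[
    {"travel": [0.001, -0.001, 0.008], "spin": 0},
    {"travel": [0.001, 0, 0.007], "spin": 0},
    {"travel": [0, 0, 0.005], "spin": 0},
  ],
)

```text
time_s: 35.1
tcp_pos: [0.5593, -0.3227, 0.1231]
eef_rot: [-179.4, 2.2, -90.2]
contact_force: [-0.1, 0.5, -2.2]
gripper_width: 0.0576
```

Request:
send_rows(
  motion=[
    {"travel": [0, 0, 0.003], "spin": 0},
    {"travel": [0, 0, 0.002], "spin": 0},
  ],
)

```text
time_s: 35.27
tcp_pos: [0.5593, -0.3211, 0.1164]
eef_rot: [-179.5, 2.3, -90.2]
contact_force: [0.4, 0.1, -2.4]
gripper_width: 0.0577
```

Request:
send_rows(
  motion=[
    {"travel": [0.005, -0.001, 0], "spin": 0},
    {"travel": [0, 0, 0.001], "spin": 0},
  ],
)

```text
time_s: 35.43
tcp_pos: [0.5609, -0.3257, 0.1152]
eef_rot: [-179.5, 2.2, -90.0]
contact_force: [0.7, -0.6, -1.6]
gripper_width: 0.0578
```

Request:
send_rows(
  motion=[
    {"travel": [0, 0, 0.002], "spin": 0},
  ],
)

```text
time_s: 35.52
tcp_pos: [0.5611, -0.3259, 0.1144]
eef_rot: [-179.5, 2.2, -90.0]
contact_force: [-7.0, 4.8, 17.5]
gripper_width: 0.0574
```

Contact on the pan at the right height; release, rise and check.

Request:
send_rows(
  motion=[
    {"travel": [0, 0, -0.001], "spin": 0},
    {"travel": [0, 0, 0], "spin": 0},
    {"travel": [0, 0, 0], "spin": 0},
    {"travel": [0, 0, 0], "spin": 0},
  ],
  gripper=0.7,
)

```text
time_s: 35.85
tcp_pos: [0.5628, -0.3269, 0.1183]
eef_rot: [-179.2, 2.1, -90.0]
contact_force: [-1.3, -0.0, 0.4]
gripper_width: 0.0733
```

Request:
send_rows(
  motion=[
    {"travel": [0, 0, -0.006], "spin": 0},
    {"travel": [0, 0, -0.012], "spin": 0},
    {"travel": [0, 0, -0.018], "spin": 0},
    {"travel": [0, 0, -0.018], "spin": 0},
    {"travel": [0, 0, -0.012], "spin": 0},
  ],
)

```text
time_s: 36.27
tcp_pos: [0.5605, -0.3292, 0.1868]
eef_rot: [-179.4, 2.2, -90.0]
contact_force: [0.8, 0.4, -0.4]
gripper_width: 0.0748
```

Request:
send_rows(
  motion=[
    {"travel": [0, 0, -0.008], "spin": 0},
    {"travel": [0, 0, -0.004], "spin": 0},
  ],
)

```text
time_s: 36.43
tcp_pos: [0.5615, -0.3304, 0.2039]
eef_rot: [-179.2, 2.0, -90.0]
contact_force: [0.3, 0.5, -0.6]
gripper_width: 0.0744
```

```bash
python3 - <<'E'
from h import *
r.capture("wrist"); s1(); p,d,P=find("wrist",[("jar",.561,-.327,.142,.029),("pan",.561,-.327,.08,.065)]); cv2.imwrite("pics/w4.png",p)
p,d,P=find("top",[("wide",.501,.383,.154,.028),("slim",.426,.307,.169,.016),("square",.374,.389,.154,.021)]); cv2.imwrite("pics/top2.png",p)
p,d,P=find("side",[("jar",.561,-.327,.142,.029),("wide",.501,.383,.154,.028),("slim",.426,.307,.169,.016),("square",.374,.389,.154,.021)])
E
```

```text
36.48 [ 0.5619 -0.3307  0.2046] [-179.11    1.99  -89.99] qd [ 0.1  0.8 -1.4 -0.2  2.   0.1] F [ 0.3 -0.4  1.5] w 0.0744
wrist jar 4929 [ 0.5599 -0.3286  0.1423] circ 0.5599 -0.3268 0.0297
wrist pan 10430 [ 0.5592 -0.3462  0.0804] circ 0.5599 -0.3291 0.0651
top wide 705 [0.5001 0.3833 0.1535] circ 0.5002 0.3846 0.0292
top slim 250 [0.4244 0.3079 0.1684] circ 0.4241 0.3086 0.0168
top square 415 [0.3713 0.3895 0.1535] circ 0.3712 0.3897 0.0221
side jar 285 [ 0.5623 -0.3209  0.1404] circ 0.5622 -0.3233 0.0303
side wide 1334 [0.5022 0.3818 0.153 ] circ 0.5018 0.3845 0.0285
side slim 453 [0.4261 0.3103 0.1676] circ 0.4258 0.309 0.0169
side square 365 [0.3741 0.38   0.1528] circ 0.3732 0.3862 0.0205
```

View pics/w4.png

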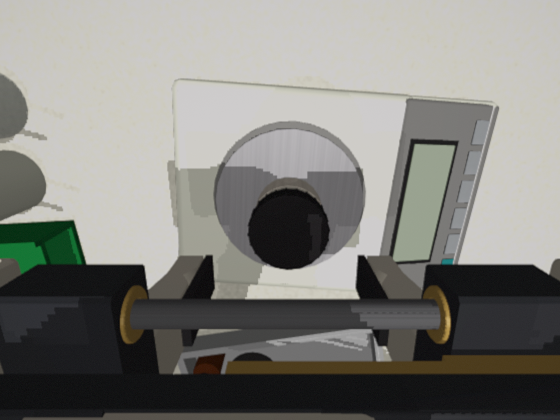

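View pics/top2.png

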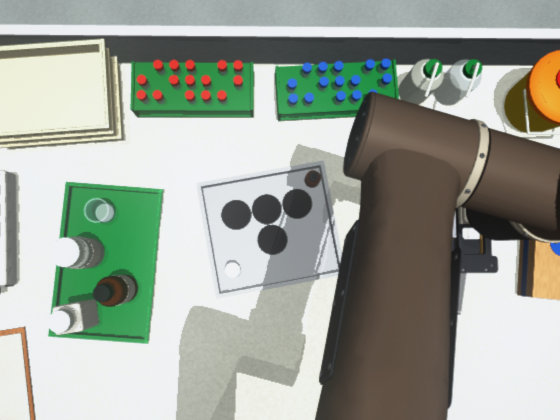

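Request:
send_rows(
  motion=[
    {"travel": [-0.008, 0.002, -0.008], "spin": 0},
    {"travel": [-0.016, 0.004, -0.012], "spin": 0},
    {"travel": [-0.024, 0.006, -0.012], "spin": 0},
    {"travel": [-0.032, 0.0085, -0.01], "spin": 0},
    {"travel": [-0.034, 0.009, -0.006], "spin": 0},
  ],
  gripper=0.41,
)

```text
time_s: 37.05
tcp_pos: [0.5269, -0.2149, 0.2499]
eef_rot: [179.9, 2.3, -90.4]
contact_force: [0.3, 1.3, 0.8]
gripper_width: 0.0616
```

Request:
send_rows(
  motion=[
    {"travel": [-0.034, 0.009, 0], "spin": 0},
    {"travel": [-0.034, 0.009, 0], "spin": 0},
    {"travel": [-0.034, 0.009, 0], "spin": 0},
    {"travel": [-0.034, 0.009, 0], "spin": 0},
    {"travel": [-0.034, 0.009, 0], "spin": 0},
  ],
)

```text
time_s: 37.47
tcp_pos: [0.4771, -0.0343, 0.2617]
eef_rot: [-179.8, 2.3, -90.4]
contact_force: [1.5, 0.7, 0.1]
gripper_width: 0.0617
```

Request:
send_rows(
  motion=[
    {"travel": [-0.034, 0.009, 0], "spin": 0},
    {"travel": [-0.034, 0.009, 0], "spin": 0},
    {"travel": [-0.034, 0.009, 0], "spin": 0},
    {"travel": [-0.034, 0.009, 0], "spin": 0},
    {"travel": [-0.034, 0.009, 0], "spin": 0},
  ],
)

```text
time_s: 37.88
tcp_pos: [0.4242, 0.1453, 0.2728]
eef_rot: [-179.6, 2.5, -90.3]
contact_force: [1.0, -0.4, -1.2]
gripper_width: 0.0613
```

Request:
send_rows(
  motion=[
    {"travel": [-0.034, 0.0075, 0], "spin": -0.1},
    {"travel": [-0.034, 0.0075, 0], "spin": -0.1},
    {"travel": [-0.034, 0.0075, 0], "spin": -0.1},
    {"travel": [-0.032, 0.007, 0.002], "spin": 0},
    {"travel": [-0.027, 0.006, 0.004], "spin": 0},
  ],
)

```text
time_s: 38.3
tcp_pos: [0.3788, 0.3156, 0.2795]
eef_rot: [-179.4, 2.9, -89.7]
contact_force: [0.3, -0.1, 0.2]
gripper_width: 0.0614
```

Request:
send_rows(
  motion=[
    {"travel": [-0.022, 0.005, 0.006], "spin": 0},
    {"travel": [-0.016, 0.004, 0.009], "spin": 0},
    {"travel": [-0.01, 0.002, 0.01], "spin": 0},
    {"travel": [-0.004, 0, 0.01], "spin": 0},
    {"travel": [0, 0, 0.008], "spin": 0},
  ],
)

```text
time_s: 38.72
tcp_pos: [0.3606, 0.3778, 0.2407]
eef_rot: [-179.3, 3.1, -89.1]
contact_force: [-0.5, 0.6, -0.3]
gripper_width: 0.0617
```

```bash
python3 - <<'E'
from h import *
s1(); p,d,P=find("wrist",[("square",.3725,.389,.154,.021)]); s1()
c=r.get_calibration("top"); z=cv2.imread("pics/top2.png"); f=210/np.tan(np.radians(c["fov_y"]/2))
for n,u,v in[("wide",236,214),("jar",266,209),("square",297,203),("slim",272,239)]:
    k=rot(c["orientation"])@np.array([(u-c["cx"])/f,(v-c["cy"])/f,1]); o=np.array(c["origin"]); print(n,(o+k*(.006-o[2])/k[2]).round(4))
E
```

```text
38.72 [0.3606 0.3778 0.2407] [-179.26    3.14  -89.14] qd [ 1.   3.5 -9.5 -0.2 12.8 -0.2] F [-0.5  0.6 -0.3] w 0.0617
wrist square 2162 [0.3707 0.3873 0.1541] circ 0.3708 0.389 0.0219
38.77 [0.3602 0.3767 0.2389] [-179.35    3.02  -89.18] qd [-1.3 -0.5  0.5 -0.2 -2.9  0.5] F [ 0.2 -0.4 -1.3] w 0.0621
wide [0.5845 0.0685 0.006 ]
jar [0.5955 0.0027 0.006 ]
square [ 0.6088 -0.0656  0.006 ]
slim [ 0.5296 -0.0104  0.006 ]
```

Request:
send_rows(
  motion=[
    {"travel": [-0.004, -0.003, 0.008], "spin": 0.3},
    {"travel": [-0.004, -0.004, 0.011], "spin": 0.3},
    {"travel": [-0.003, -0.003, 0.012], "spin": 0.2},
  ],
)

```text
time_s: 39.02
tcp_pos: [0.3719, 0.3883, 0.2088]
eef_rot: [-179.3, 3.2, -90.1]
contact_force: [0.6, 0.2, -0.6]
gripper_width: 0.0617
```

Request:
send_rows(
  motion=[
    {"travel": [0, 0, 0.011], "spin": 0},
    {"travel": [0, 0, 0.009], "spin": 0},
  ],
)

```text
time_s: 39.18
tcp_pos: [0.3739, 0.3887, 0.1863]
eef_rot: [-179.3, 3.2, -90.3]
contact_force: [0.2, -1.2, -0.5]
gripper_width: 0.0619
```

Request:
send_rows(
  motion=[
    {"travel": [0, 0.001, 0.009], "spin": -0.1},
    {"travel": [-0.001, 0.001, 0.009], "spin": -0.1},
  ],
)

```text
time_s: 39.35
tcp_pos: [0.3731, 0.3897, 0.1661]
eef_rot: [-179.3, 3.1, -90.3]
contact_force: [0.4, -0.4, 0.7]
gripper_width: 0.0618
```

Request:
send_rows(
  motion=[
    {"travel": [-0.001, 0, 0.009], "spin": 0},
    {"travel": [-0.001, 0, 0.008], "spin": 0},
  ],
)

```text
time_s: 39.52
tcp_pos: [0.3736, 0.3922, 0.1472]
eef_rot: [-179.3, 3.1, -90.3]
contact_force: [-0.1, 0.0, 0.1]
gripper_width: 0.0619
```

Request:
send_rows(
  motion=[
    {"travel": [-0.001, 0, 0.007], "spin": 0},
    {"travel": [-0.001, 0, 0.006], "spin": 0},
    {"travel": [0, 0, 0.003], "spin": 0},
  ],
)

```text
time_s: 39.77
tcp_pos: [0.3736, 0.3952, 0.1285]
eef_rot: [-179.4, 3.0, -90.3]
contact_force: [0.3, 0.4, 0.0]
gripper_width: 0.0619
```

Request:
send_rows(
  motion=[
    {"travel": [0.005, 0.001, 0.002], "spin": 0},
    {"travel": [0.001, 0, 0], "spin": 0},
  ],
)

```text
time_s: 39.93
tcp_pos: [0.3722, 0.389, 0.125]
eef_rot: [-179.4, 3.0, -90.3]
contact_force: [-0.6, 0.2, 0.1]
gripper_width: 0.0618
```

Request:
send_rows(
  motion=[
    {"travel": [0, 0, 0], "spin": 0},
    {"travel": [0, 0, 0], "spin": 0},
    {"travel": [0, 0, 0], "spin": 0},
    {"travel": [0, 0, 0], "spin": 0},
    {"travel": [0, 0, 0], "spin": 0},
  ],
  gripper=-1,
  squeeze=25,
)

```text
time_s: 40.35
tcp_pos: [0.3724, 0.389, 0.1264]
eef_rot: [-179.3, 3.1, -90.3]
contact_force: [-0.4, 0.2, -3.1]
gripper_width: 0.0419
```

```bash
python3 - <<'E'
from h import *
s1(); find("wrist",[("square",.372,.389,.154,.021)]); s1()
E
```

```text
40.35 [0.3724 0.389  0.1264] [-179.34    3.07  -90.3 ] qd [ 0.1 -0.2 -0.1 -0.1 -0.2 -0. ] F [-0.4  0.2 -3.1] w 0.0419
wrist square 4409 [0.3717 0.3803 0.1541] circ 0.3718 0.3764 0.0335
40.4 [0.3723 0.389  0.1264] [-179.34    3.06  -90.3 ] qd [-0.   0.1 -0.1 -0.   0.1  0. ] F [-0.  -0.2 -2.8] w 0.0415
```

Request:
send_rows(
  motion=[
    {"travel": [0, 0, -0.004], "spin": 0},
    {"travel": [0, 0, -0.009], "spin": 0},
    {"travel": [0, 0, -0.014], "spin": 0},
    {"travel": [0, 0, -0.018], "spin": 0},
    {"travel": [0, 0, -0.02], "spin": 0},
  ],
)

```text
time_s: 40.82
tcp_pos: [0.3696, 0.3822, 0.1902]
eef_rot: [-179.7, 2.5, -90.4]
contact_force: [-0.4, 0.8, -2.5]
gripper_width: 0.0414
```

Request:
send_rows(
  motion=[
    {"travel": [0, 0, -0.022], "spin": 0},
    {"travel": [0, 0, -0.022], "spin": 0},
    {"travel": [0, 0, -0.022], "spin": 0},
    {"travel": [0, 0, -0.022], "spin": 0},
    {"travel": [0.003, -0.002, -0.02], "spin": 0},
  ],
)

```text
time_s: 41.23
tcp_pos: [0.3698, 0.3725, 0.3063]
eef_rot: [-179.7, 2.5, -90.4]
contact_force: [0.0, 0.2, -2.9]
gripper_width: 0.0413
```

Request:
send_rows(
  motion=[
    {"travel": [0.008, -0.004, -0.012], "spin": 0},
    {"travel": [0.015, -0.008, -0.006], "spin": 0},
    {"travel": [0.022, -0.012, 0], "spin": 0},
    {"travel": [0.028, -0.0145, 0], "spin": 0},
    {"travel": [0.028, -0.0145, 0], "spin": 0},
  ],
)

```text
time_s: 41.65
tcp_pos: [0.4229, 0.2716, 0.3313]
eef_rot: [-179.3, 3.2, -89.9]
contact_force: [0.8, 0.4, -2.5]
gripper_width: 0.0412
```

Request:
send_rows(
  motion=[
    {"travel": [0.028, -0.0145, 0], "spin": 0},
    {"travel": [0.028, -0.0145, 0], "spin": 0},
    {"travel": [0.028, -0.0145, 0], "spin": 0},
    {"travel": [0.028, -0.0145, 0], "spin": 0},
    {"travel": [0.028, -0.0145, 0], "spin": 0},
  ],
)

```text
time_s: 42.07
tcp_pos: [0.4963, 0.1242, 0.3293]
eef_rot: [-179.1, 3.4, -89.7]
contact_force: [0.8, 0.4, -2.6]
gripper_width: 0.0416
```

Request:
send_rows(
  motion=[
    {"travel": [0.028, -0.016, 0.004], "spin": 0},
    {"travel": [0.028, -0.016, 0.008], "spin": 0},
    {"travel": [0.028, -0.016, 0.011], "spin": 0},
    {"travel": [0.025, -0.014, 0.013], "spin": 0},
    {"travel": [0.022, -0.012, 0.014], "spin": 0.2},
  ],
)

```text
time_s: 42.48
tcp_pos: [0.5753, -0.0122, 0.2795]
eef_rot: [-178.5, 3.5, -89.9]
contact_force: [0.9, 0.3, -2.0]
gripper_width: 0.0412
```

Request:
send_rows(
  motion=[
    {"travel": [0.018, -0.01, 0.014], "spin": 0.2},
    {"travel": [0.014, -0.008, 0.014], "spin": 0.1},
    {"travel": [0.01, -0.005, 0.014], "spin": 0},
    {"travel": [0.006, -0.003, 0.014], "spin": 0},
  ],
)

```text
time_s: 42.82
tcp_pos: [0.6046, -0.064, 0.2208]
eef_rot: [-178.5, 3.5, -90.5]
contact_force: [0.1, 0.8, -3.5]
gripper_width: 0.0414
```

Request:
send_rows(
  motion=[
    {"travel": [0.002, -0.001, 0.013], "spin": -0.2},
    {"travel": [0.002, 0, 0.012], "spin": -0.2},
    {"travel": [0.002, 0, 0.012], "spin": -0.1},
  ],
)

```text
time_s: 43.07
tcp_pos: [0.6066, -0.0703, 0.1822]
eef_rot: [-178.5, 3.5, -90.1]
contact_force: [-0.6, 0.1, -1.9]
gripper_width: 0.0417
```

Request:
send_rows(
  motion=[
    {"travel": [0.002, 0, 0.011], "spin": 0},
    {"travel": [0.001, 0, 0.009], "spin": 0},
  ],
)

```text
time_s: 43.23
tcp_pos: [0.6068, -0.0724, 0.1607]
eef_rot: [-178.6, 3.5, -90.2]
contact_force: [-0.8, 0.4, -2.4]
gripper_width: 0.0416
```

Request:
send_rows(
  motion=[
    {"travel": [-0.001, -0.001, 0.008], "spin": 0},
    {"travel": [-0.001, 0, 0.007], "spin": 0},
    {"travel": [0, 0, 0.005], "spin": 0},
  ],
)

```text
time_s: 43.48
tcp_pos: [0.6082, -0.0687, 0.1389]
eef_rot: [-178.6, 3.5, -90.1]
contact_force: [-0.3, 0.3, -2.1]
gripper_width: 0.0414
```

Request:
send_rows(
  motion=[
    {"travel": [0, 0, 0.004], "spin": 0},
    {"travel": [0, 0, 0.003], "spin": 0},
  ],
)

```text
time_s: 43.65
tcp_pos: [0.6084, -0.0678, 0.131]
eef_rot: [-178.6, 3.5, -90.1]
contact_force: [-0.5, -0.2, -2.9]
gripper_width: 0.0413
```

Request:
send_rows(
  motion=[
    {"travel": [0.001, 0, 0.002], "spin": 0},
  ],
)

```text
time_s: 43.73
tcp_pos: [0.6086, -0.0683, 0.1287]
eef_rot: [-178.6, 3.5, -90.1]
contact_force: [0.2, -0.1, -2.7]
gripper_width: 0.0413
```

Request:
send_rows(
  motion=[
    {"travel": [0, 0, 0.001], "spin": 0},
  ],
)

```text
time_s: 43.82
tcp_pos: [0.609, -0.0683, 0.1283]
eef_rot: [-178.5, 3.4, -90.1]
contact_force: [-1.4, 0.7, 6.9]
gripper_width: 0.0412
```

Request:
send_rows(
  motion=[
    {"travel": [0, 0, 0], "spin": 0},
    {"travel": [0, 0, 0], "spin": 0},
    {"travel": [0, 0, 0], "spin": 0},
    {"travel": [0, 0, 0], "spin": 0},
  ],
  gripper=0.41,
)

```text
time_s: 44.15
tcp_pos: [0.6108, -0.0683, 0.1306]
eef_rot: [-178.3, 3.4, -90.0]
contact_force: [-0.0, 0.6, 0.3]
gripper_width: 0.0593
```

Request:
send_rows(
  motion=[
    {"travel": [0, 0, -0.006], "spin": 0},
    {"travel": [0, 0, -0.012], "spin": 0},
    {"travel": [0, 0, -0.018], "spin": 0},
    {"travel": [0, 0, -0.022], "spin": 0},
    {"travel": [0, 0, -0.022], "spin": 0},
  ],
)

```text
time_s: 44.57
tcp_pos: [0.6059, -0.0737, 0.2117]
eef_rot: [-178.7, 3.4, -90.1]
contact_force: [0.5, 0.0, 0.3]
gripper_width: 0.0614
```

```bash
python3 - <<'E'
from h import *
s1(); find("wrist",[("square",.608,-.0685,.156,.021)])
E
```

```text
44.57 [ 0.6059 -0.0737  0.2117] [-178.72    3.4   -90.06] qd [ -1.5 -12.3  21.3   1.2 -33.8  -0.8] F [0.5 0.  0.3] w 0.0614
wrist square 2750 [ 0.6089 -0.0695  0.1561] circ 0.6094 -0.0674 0.0222
```

Request:
send_rows(
  motion=[
    {"travel": [-0.005, 0.002, -0.018], "spin": 0},
    {"travel": [-0.012, 0.006, -0.012], "spin": 0},
    {"travel": [-0.02, 0.01, -0.006], "spin": 0},
    {"travel": [-0.028, 0.014, 0], "spin": 0},
    {"travel": [-0.03, 0.0145, 0], "spin": 0},
  ],
  gripper=0.27,
)

```text
time_s: 45.03
tcp_pos: [0.5616, 0.0178, 0.266]
eef_rot: [-177.8, 3.4, -90.4]
contact_force: [0.7, 1.7, 0.3]
gripper_width: 0.0557
```

Request:
send_rows(
  motion=[
    {"travel": [-0.03, 0.0145, 0], "spin": 0},
    {"travel": [-0.03, 0.0145, 0], "spin": 0},
    {"travel": [-0.03, 0.0145, 0], "spin": 0},
    {"travel": [-0.03, 0.0145, 0], "spin": 0},
    {"travel": [-0.03, 0.0145, 0], "spin": 0},
  ],
)

```text
time_s: 45.45
tcp_pos: [0.4839, 0.1755, 0.2773]
eef_rot: [-177.5, 3.6, -90.5]
contact_force: [0.8, 0.2, -0.5]
gripper_width: 0.0555
```

Request:
send_rows(
  motion=[
    {"travel": [-0.03, 0.0125, 0], "spin": -0.1},
    {"travel": [-0.028, 0.012, 0.002], "spin": -0.1},
    {"travel": [-0.024, 0.01, 0.004], "spin": -0.1},
    {"travel": [-0.018, 0.008, 0.007], "spin": 0},
    {"travel": [-0.012, 0.005, 0.009], "spin": 0},
  ],
)

```text
time_s: 45.87
tcp_pos: [0.4305, 0.299, 0.2675]
eef_rot: [-177.1, 4.1, -89.9]
contact_force: [0.0, -0.1, 0.1]
gripper_width: 0.0557
```

Request:
send_rows(
  motion=[
    {"travel": [-0.006, 0.002, 0.009], "spin": 0},
    {"travel": [-0.002, 0, 0.006], "spin": 0},
    {"travel": [0, 0, 0.003], "spin": 0},
  ],
)

```text
time_s: 46.12
tcp_pos: [0.4265, 0.3113, 0.2497]
eef_rot: [-177.1, 4.2, -89.6]
contact_force: [0.4, -1.0, 0.0]
gripper_width: 0.0558
```

```bash
python3 - <<'E'
from h import *
s1(); p,d,P=find("wrist",[("slim",.425,.3085,.169,.016)]); s1()
E
```

```text
46.12 [0.4265 0.3113 0.2497] [-177.06    4.24  -89.62] qd [ 0.6  1.1 -3.4  0.   4.6 -0.1] F [ 0.4 -1.   0. ] w 0.0558
wrist slim 1406 [0.4239 0.3059 0.169 ] circ 0.4241 0.3071 0.0168
46.17 [0.4265 0.3108 0.2492] [-177.1     4.21  -89.65] qd [-1.  -0.1  0.6  0.  -1.5  0.3] F [-0.6 -0.6 -1.2] w 0.0556
```

Request:
send_rows(
  motion=[
    {"travel": [0, 0, -0.02], "spin": 0},
    {"travel": [0, 0, -0.04], "spin": 0},
    {"travel": [0, 0, -0.04], "spin": 0},
    {"travel": [0, 0, -0.04], "spin": 0},
    {"travel": [0, 0, -0.03], "spin": 0},
  ],
)

```text
time_s: 46.58
tcp_pos: [0.417, 0.2908, 0.4166]
eef_rot: [-177.8, 3.4, -90.1]
contact_force: [1.3, 1.1, 0.6]
gripper_width: 0.0557
```

Request:
send_rows(
  motion=[
    {"travel": [0, 0, -0.02], "spin": 0},
    {"travel": [0, 0, -0.01], "spin": 0},
    {"travel": [0, 0, 0.005], "spin": 0},
    {"travel": [0, 0, 0.01], "spin": 0},
    {"travel": [0, 0, 0.015], "spin": 0},
  ],
)

```text
time_s: 47.0
tcp_pos: [0.4217, 0.2867, 0.4304]
eef_rot: [-176.9, 4.2, -90.4]
contact_force: [0.6, -0.3, 0.4]
gripper_width: 0.0561
```

Request:
send_rows(
  motion=[
    {"travel": [0, 0, 0.015], "spin": 0},
    {"travel": [0, 0, 0.015], "spin": 0},
    {"travel": [0, 0, 0.015], "spin": 0},
    {"travel": [0, 0, 0.015], "spin": 0},
    {"travel": [0, 0, 0.015], "spin": 0},
  ],
)

```text
time_s: 47.42
tcp_pos: [0.4252, 0.2872, 0.3452]
eef_rot: [-177.2, 4.0, -90.8]
contact_force: [-0.3, 0.6, 0.3]
gripper_width: 0.0559
```

Request:
send_rows(
  motion=[
    {"travel": [0, 0, 0.015], "spin": 0},
    {"travel": [0, 0, 0.012], "spin": 0},
    {"travel": [0, 0, 0.008], "spin": 0},
    {"travel": [0, 0, 0.004], "spin": 0},
  ],
)

```text
time_s: 47.75
tcp_pos: [0.425, 0.2844, 0.295]
eef_rot: [-177.7, 3.4, -91.0]
contact_force: [-0.0, 0.8, 0.0]
gripper_width: 0.0563
```

Request:
send_rows(
  motion=[
    {"travel": [0, 0, -0.03], "spin": 0},
    {"travel": [0, 0, -0.04], "spin": 0},
    {"travel": [0, 0, -0.04], "spin": 0},
  ],
)

```text
time_s: 48.0
tcp_pos: [0.4172, 0.2737, 0.3947]
eef_rot: [-178.6, 2.5, -91.2]
contact_force: [0.8, 0.5, 0.3]
gripper_width: 0.0558
```

```bash
python3 - <<'E'
from h import *
for i in range(5): s1(); r.capture("wrist")
E
```

```text
48.0 [0.4172 0.2737 0.3947] [-178.63    2.46  -91.19] qd [ -0.5  -6.1  53.2   0.1 -61.6   0.1] F [0.8 0.5 0.3] w 0.0558
48.05 [0.4197 0.2745 0.404 ] [-178.08    2.87  -91.16] qd [-0.1 -1.5 -3.2  1.2 10.2 -0. ] F [ 3.2  0.4 11.6] w 0.0555
48.1 [0.4198 0.2754 0.4014] [-178.08    2.99  -91.16] qd [ 0.1  1.4 -6.2 -2.4  5.3  0. ] F [-0.2 -0.4 -0.1] w 0.0555
48.15 [0.4188 0.2753 0.3982] [-178.26    2.9   -91.17] qd [ 0.1  1.4 -4.6 -1.6  1.8  0. ] F [-0.1  0.  -0.7] w 0.0557
48.2 [0.4181 0.2749 0.396 ] [-178.41    2.77  -91.17] qd [ 0.2  1.  -2.7 -0.8  0.6 -0. ] F [-0.8  0.6 -0.4] w 0.0555
```

Request:
send_rows(
  motion=[
    {"travel": [-0.002, 0, 0.008], "spin": -0.3},
    {"travel": [-0.003, 0, 0.012], "spin": -0.3},
    {"travel": [-0.004, 0, 0.015], "spin": -0.3},
    {"travel": [-0.004, 0, 0.016], "spin": -0.3},
    {"travel": [-0.004, 0, 0.016], "spin": 0},
  ],
)

```text
time_s: 48.67
tcp_pos: [0.4191, 0.2938, 0.3219]
eef_rot: [-178.5, 2.5, -89.9]
contact_force: [0.1, 0.2, 0.4]
gripper_width: 0.056
```

Request:
send_rows(
  motion=[
    {"travel": [-0.003, 0, 0.016], "spin": 0},
    {"travel": [-0.002, 0, 0.016], "spin": 0},
    {"travel": [-0.001, 0, 0.016], "spin": 0},
    {"travel": [0, 0, 0.015], "spin": 0},
    {"travel": [0, 0, 0.014], "spin": 0},
  ],
)

```text
time_s: 49.08
tcp_pos: [0.4173, 0.3003, 0.2309]
eef_rot: [-179.1, 1.9, -89.9]
contact_force: [-0.3, 0.2, 0.4]
gripper_width: 0.056
```

Request:
send_rows(
  motion=[
    {"travel": [0, 0, 0.013], "spin": 0},
    {"travel": [0, 0, 0.012], "spin": 0},
    {"travel": [0, 0, 0.01], "spin": 0},
  ],
)

```text
time_s: 49.33
tcp_pos: [0.415, 0.2981, 0.1871]
eef_rot: [-179.4, 1.5, -89.9]
contact_force: [0.6, -0.8, 0.9]
gripper_width: 0.0556
```

Request:
send_rows(
  motion=[
    {"travel": [-0.004, -0.004, 0], "spin": 0},
    {"travel": [-0.004, -0.004, 0], "spin": 0},
    {"travel": [0, 0, 0], "spin": 0},
  ],
)

```text
time_s: 49.58
tcp_pos: [0.4211, 0.3037, 0.1814]
eef_rot: [-179.8, 1.0, -89.9]
contact_force: [0.2, 0.6, 0.4]
gripper_width: 0.0556
```

```bash
python3 - <<'E'
from h import *
s1(); find("wrist",[("slim",.425,.3085,.169,.016)]); s1()
E
```

```text
49.58 [0.4211 0.3037 0.1814] [-179.8     0.98  -89.86] qd [-0.1  0.  -0.7  0.1 -0.  -0.1] F [0.2 0.6 0.4] w 0.0556
wrist slim 2439 [0.4239 0.3054 0.169 ] circ 0.4241 0.3073 0.0171
49.63 [0.4209 0.3036 0.1815] [-179.8     0.99  -89.87] qd [-0.  -1.2  0.  -0.  -0.2 -0.2] F [ 0.4 -0.1 -0.1] w 0.0558
```

Request:
send_rows(
  motion=[
    {"travel": [-0.002, -0.002, 0.005], "spin": 0},
    {"travel": [-0.001, -0.001, 0.008], "spin": 0},
  ],
)

```text
time_s: 49.8
tcp_pos: [0.4252, 0.3081, 0.1701]
eef_rot: [-179.6, 1.2, -89.8]
contact_force: [0.8, -0.2, 1.2]
gripper_width: 0.0554
```

Request:
send_rows(
  motion=[
    {"travel": [0, 0, 0.008], "spin": 0},
    {"travel": [0, 0, 0.008], "spin": 0},
    {"travel": [0, 0, 0.006], "spin": 0},
    {"travel": [0, 0, 0.003], "spin": 0},
  ],
)

```text
time_s: 50.13
tcp_pos: [0.4252, 0.3086, 0.1418]
eef_rot: [-179.7, 1.2, -89.9]
contact_force: [0.9, 0.4, -0.4]
gripper_width: 0.056
```

Request:
send_rows(
  motion=[
    {"travel": [0, 0, 0], "spin": 0},
  ],
)

```text
time_s: 50.22
tcp_pos: [0.4248, 0.3081, 0.1407]
eef_rot: [-179.7, 1.1, -89.9]
contact_force: [-0.3, -0.4, -0.4]
gripper_width: 0.0556
```

Close and lift.

Request:
send_rows(
  motion=[
    {"travel": [0, 0, 0], "spin": 0},
    {"travel": [0, 0, 0], "spin": 0},
    {"travel": [0, 0, 0], "spin": 0},
    {"travel": [0, 0, 0], "spin": 0},
    {"travel": [0, 0, 0], "spin": 0},
  ],
  gripper=-1,
  squeeze=30,
)

```text
time_s: 50.63
tcp_pos: [0.4249, 0.3082, 0.1411]
eef_rot: [-179.7, 1.1, -89.9]
contact_force: [1.6, 0.7, -3.3]
gripper_width: 0.0315
```

Request:
send_rows(
  motion=[
    {"travel": [0, 0, 0], "spin": 0},
  ],
)

```text
time_s: 50.72
tcp_pos: [0.4248, 0.3082, 0.1411]
eef_rot: [-179.7, 1.1, -89.9]
contact_force: [0.8, -0.4, -3.4]
gripper_width: 0.0317
```

Request:
send_rows(
  motion=[
    {"travel": [0, 0, -0.004], "spin": 0},
    {"travel": [0, 0, -0.009], "spin": 0},
    {"travel": [0, 0, -0.013], "spin": 0},
    {"travel": [0, 0, -0.015], "spin": 0},
    {"travel": [0, 0, -0.015], "spin": 0},
  ],
)

```text
time_s: 51.13
tcp_pos: [0.4212, 0.3037, 0.1954]
eef_rot: [179.8, 0.6, -90.0]
contact_force: [0.6, 0.4, -4.8]
gripper_width: 0.0317
```

Request:
send_rows(
  motion=[
    {"travel": [0.004, -0.001, -0.015], "spin": 0},
    {"travel": [0.008, -0.002, -0.012], "spin": 0},
    {"travel": [0.014, -0.005, -0.008], "spin": 0},
    {"travel": [0.02, -0.0065, -0.004], "spin": 0},
    {"travel": [0.025, -0.008, 0], "spin": 0},
  ],
)

```text
time_s: 51.55
tcp_pos: [0.4437, 0.2339, 0.241]
eef_rot: [179.9, 0.9, -89.7]
contact_force: [0.8, -0.3, -5.1]
gripper_width: 0.0313
```

Request:
send_rows(
  motion=[
    {"travel": [0.026, -0.0083, 0], "spin": 0},
    {"travel": [0.026, -0.0083, 0], "spin": 0},
    {"travel": [0.026, -0.0083, 0], "spin": 0},
    {"travel": [0.026, -0.0083, 0], "spin": 0},
    {"travel": [0.026, -0.0083, 0], "spin": 0},
  ],
)

```text
time_s: 51.97
tcp_pos: [0.485, 0.0985, 0.2423]
eef_rot: [179.9, 1.0, -89.5]
contact_force: [1.1, 1.1, -5.4]
gripper_width: 0.0308
```

Request:
send_rows(
  motion=[
    {"travel": [0.026, -0.01, 0.002], "spin": 0.2},
    {"travel": [0.023, -0.009, 0.005], "spin": 0.2},
    {"travel": [0.019, -0.008, 0.008], "spin": 0.1},
    {"travel": [0.015, -0.006, 0.01], "spin": 0},
    {"travel": [0.01, -0.004, 0.012], "spin": 0},
  ],
)

```text
time_s: 52.38
tcp_pos: [0.5234, -0.0018, 0.2078]
eef_rot: [-179.8, 1.1, -90.2]
contact_force: [0.3, 0.8, -4.8]
gripper_width: 0.0314
```

Request:
send_rows(
  motion=[
    {"travel": [0.006, -0.003, 0.012], "spin": 0},
    {"travel": [0.003, -0.001, 0.01], "spin": 0},
  ],
)

```text
time_s: 52.55
tcp_pos: [0.5273, -0.0129, 0.1851]
eef_rot: [-179.9, 1.1, -90.4]
contact_force: [-0.4, 1.2, -4.6]
gripper_width: 0.0314
```

Request:
send_rows(
  motion=[
    {"travel": [0, -0.001, 0.009], "spin": 0},
    {"travel": [0, -0.001, 0.008], "spin": 0},
    {"travel": [0, 0, 0.006], "spin": 0},
  ],
)

```text
time_s: 52.8
tcp_pos: [0.5285, -0.0129, 0.1601]
eef_rot: [180.0, 1.1, -90.4]
contact_force: [-0.6, -0.1, -3.8]
gripper_width: 0.0315
```

Request:
send_rows(
  motion=[
    {"travel": [0, 0, 0.005], "spin": 0},
    {"travel": [0, 0, 0.004], "spin": 0},
  ],
)

```text
time_s: 52.97
tcp_pos: [0.5282, -0.0118, 0.15]
eef_rot: [180.0, 1.1, -90.4]
contact_force: [-0.7, -0.1, -4.8]
gripper_width: 0.0313
```

Request:
send_rows(
  motion=[
    {"travel": [0.001, 0, 0.003], "spin": 0},
    {"travel": [0.001, 0, 0.003], "spin": 0},
  ],
)

```text
time_s: 53.13
tcp_pos: [0.5282, -0.0128, 0.1435]
eef_rot: [180.0, 1.1, -90.3]
contact_force: [0.4, -0.1, -4.9]
gripper_width: 0.0313
```

Request:
send_rows(
  motion=[
    {"travel": [0, 0, 0.001], "spin": 0},
  ],
)

```text
time_s: 53.22
tcp_pos: [0.5286, -0.0128, 0.1432]
eef_rot: [-180.0, 1.1, -90.2]
contact_force: [-3.7, -0.4, 8.7]
gripper_width: 0.0314
```

Request:
send_rows(
  motion=[
    {"travel": [0, 0, 0], "spin": 0},
    {"travel": [0, 0, 0], "spin": 0},
    {"travel": [0, 0, 0], "spin": 0},
    {"travel": [0, 0, 0], "spin": 0},
  ],
  gripper=0.27,
)

```text
time_s: 53.55
tcp_pos: [0.5311, -0.0123, 0.1459]
eef_rot: [-179.6, 1.1, -90.2]
contact_force: [-0.6, -0.1, 0.2]
gripper_width: 0.0519
```

Request:
send_rows(
  motion=[
    {"travel": [0, 0, -0.006], "spin": 0},
    {"travel": [0, 0, -0.012], "spin": 0},
    {"travel": [0, 0, -0.018], "spin": 0},
    {"travel": [0, 0, -0.022], "spin": 0},
    {"travel": [0, 0, -0.022], "spin": 0},
  ],
)

```text
time_s: 53.97
tcp_pos: [0.5287, -0.0144, 0.2266]
eef_rot: [-180.0, 1.0, -90.2]
contact_force: [-0.1, 0.3, -0.2]
gripper_width: 0.0554
```

```bash
python3 - <<'E'
from h import *
s1(); find("wrist",[("slim",.528,-.0135,.171,.016),("square",.609,-.068,.156,.021)])
E
```

```text
53.97 [ 0.5287 -0.0144  0.2266] [-179.98    1.03  -90.19] qd [ -0.6 -11.9  23.6   0.3 -35.7  -0.2] F [-0.1  0.3 -0.2] w 0.0554
wrist slim 1686 [ 0.527  -0.0153  0.171 ] circ 0.527 -0.0137 0.0172
wrist square 3101 [ 0.608  -0.0685  0.1561] circ 0.6089 -0.0674 0.0219
```

Request:
send_rows(
  motion=[
    {"travel": [-0.005, 0, -0.018], "spin": 0},
    {"travel": [-0.012, 0.001, -0.012], "spin": 0},
    {"travel": [-0.02, 0.002, -0.006], "spin": 0},
    {"travel": [-0.028, 0.002, 0], "spin": 0},
    {"travel": [-0.03, 0.002, 0], "spin": 0},
  ],
  gripper=0.68,
)

```text
time_s: 54.43
tcp_pos: [0.526, 0.0787, 0.2779]
eef_rot: [-179.0, 1.2, -90.5]
contact_force: [0.6, 0.2, 0.6]
gripper_width: 0.0733
```

Request:
send_rows(
  motion=[
    {"travel": [-0.03, 0.002, 0], "spin": 0},
    {"travel": [-0.03, 0.002, 0], "spin": 0},
    {"travel": [-0.03, 0.002, 0], "spin": 0},
    {"travel": [-0.03, 0.002, 0], "spin": 0},
    {"travel": [-0.03, 0.002, 0], "spin": 0},
  ],
)

```text
time_s: 54.85
tcp_pos: [0.5171, 0.2353, 0.2863]
eef_rot: [-178.6, 1.4, -90.6]
contact_force: [0.5, 0.1, 0.5]
gripper_width: 0.0736
```

Request:
send_rows(
  motion=[
    {"travel": [-0.03, 0.003, 0], "spin": -0.2},
    {"travel": [-0.03, 0.003, 0.002], "spin": -0.2},
    {"travel": [-0.026, 0.003, 0.004], "spin": -0.2},
    {"travel": [-0.02, 0.002, 0.007], "spin": 0},
    {"travel": [-0.015, 0.001, 0.009], "spin": 0},
  ],
)

```text
time_s: 55.27
tcp_pos: [0.506, 0.3671, 0.2721]
eef_rot: [-178.2, 1.8, -89.8]
contact_force: [0.4, -0.8, 0.3]
gripper_width: 0.0737
```

Request:
send_rows(
  motion=[
    {"travel": [-0.01, 0, 0.012], "spin": 0},
    {"travel": [-0.006, 0, 0.013], "spin": 0},
    {"travel": [-0.002, 0, 0.013], "spin": 0},
    {"travel": [0, 0, 0.01], "spin": 0},
    {"travel": [0, 0, 0.006], "spin": 0},
  ],
)

```text
time_s: 55.68
tcp_pos: [0.5075, 0.3902, 0.2134]
eef_rot: [-178.2, 1.7, -89.7]
contact_force: [-0.6, 0.1, -0.8]
gripper_width: 0.0736
```

```bash
python3 - <<'E'
from h import *
s1(); find("wrist",[("wide",.501,.384,.154,.028)]); s1()
E
```

```text
55.68 [0.5075 0.3902 0.2134] [-178.22    1.75  -89.68] qd [-0.3  3.5 -6.   0.2  9.1  0.1] F [-0.6  0.1 -0.8] w 0.0736
wrist wide 4921 [0.5002 0.3812 0.1543] circ 0.4999 0.3829 0.0289
55.73 [0.507  0.3897 0.2122] [-178.3     1.68  -89.71] qd [-0.3 -0.8  1.2 -0.1 -2.5  0. ] F [-1.  -0.2 -1.7] w 0.0736
```

Request:
send_rows(
  motion=[
    {"travel": [0.003, 0.003, 0.004], "spin": 0},
    {"travel": [0.004, 0.004, 0.008], "spin": 0},
    {"travel": [0.001, 0.001, 0.01], "spin": 0},
  ],
)

```text
time_s: 55.98
tcp_pos: [0.5007, 0.3812, 0.1904]
eef_rot: [-178.2, 1.8, -89.8]
contact_force: [-1.1, -0.6, -0.3]
gripper_width: 0.0741
```

Request:
send_rows(
  motion=[
    {"travel": [0, 0, 0.007], "spin": 0},
  ],
)

```text
time_s: 56.07
tcp_pos: [0.5006, 0.3807, 0.1827]
eef_rot: [-178.2, 1.8, -89.8]
contact_force: [0.2, -0.2, -0.3]
gripper_width: 0.0737
```

Request:
send_rows(
  motion=[
    {"travel": [0, 0, 0.009], "spin": 0},
    {"travel": [0, 0, 0.009], "spin": 0},
  ],
)

```text
time_s: 56.23
tcp_pos: [0.5014, 0.381, 0.1641]
eef_rot: [-178.1, 1.9, -89.8]
contact_force: [-0.8, 0.4, -0.3]
gripper_width: 0.0737
```

Request:
send_rows(
  motion=[
    {"travel": [0, 0, 0.009], "spin": 0},
    {"travel": [0, 0, 0.009], "spin": 0},
  ],
)

```text
time_s: 56.4
tcp_pos: [0.5022, 0.3817, 0.1444]
eef_rot: [-178.1, 1.9, -89.8]
contact_force: [-0.1, -0.8, -0.8]
gripper_width: 0.0737
```

Request:
send_rows(
  motion=[
    {"travel": [0, 0, 0.008], "spin": 0},
    {"travel": [0, 0, 0.006], "spin": 0},
    {"travel": [0, 0, 0.004], "spin": 0},
  ],
)

```text
time_s: 56.65
tcp_pos: [0.5024, 0.3819, 0.1223]
eef_rot: [-178.2, 1.8, -89.8]
contact_force: [-0.2, 0.5, 0.2]
gripper_width: 0.0734
```

Request:
send_rows(
  motion=[
    {"travel": [-0.001, 0.001, -0.003], "spin": 0},
    {"travel": [0, 0, 0], "spin": 0},
  ],
)

```text
time_s: 56.82
tcp_pos: [0.5009, 0.3825, 0.1238]
eef_rot: [-178.3, 1.7, -89.8]
contact_force: [-0.1, -0.6, 0.8]
gripper_width: 0.0737
```

Request:
send_rows(
  motion=[
    {"travel": [0, 0, 0], "spin": 0},
    {"travel": [0, 0, 0], "spin": 0},
    {"travel": [0, 0, 0], "spin": 0},
    {"travel": [0, 0, 0], "spin": 0},
    {"travel": [0, 0, 0], "spin": 0},
  ],
  gripper=-1,
  squeeze=25,
)

```text
time_s: 57.23
tcp_pos: [0.5011, 0.3832, 0.1252]
eef_rot: [-178.2, 1.8, -89.8]
contact_force: [1.5, 0.5, -2.5]
gripper_width: 0.0556
```

Request:
send_rows(
  motion=[
    {"travel": [0, 0, 0], "spin": 0},
  ],
)

```text
time_s: 57.32
tcp_pos: [0.5011, 0.3831, 0.1252]
eef_rot: [-178.2, 1.8, -89.8]
contact_force: [0.8, 0.0, -1.8]
gripper_width: 0.0555
```

Request:
send_rows(
  motion=[
    {"travel": [0, 0, -0.004], "spin": 0},
    {"travel": [0, 0, -0.009], "spin": 0},
    {"travel": [0, 0, -0.013], "spin": 0},
    {"travel": [0, 0, -0.015], "spin": 0},
    {"travel": [0, 0, -0.015], "spin": 0},
  ],
)

```text
time_s: 57.73
tcp_pos: [0.4968, 0.3786, 0.1797]
eef_rot: [-178.6, 1.4, -89.9]
contact_force: [0.2, -0.0, -3.4]
gripper_width: 0.0558
```

Request:
send_rows(
  motion=[
    {"travel": [0.004, -0.001, -0.015], "spin": 0},
    {"travel": [0.008, -0.002, -0.012], "spin": 0},
    {"travel": [0.014, -0.0035, -0.006], "spin": 0},
    {"travel": [0.02, -0.005, -0.002], "spin": 0},
    {"travel": [0.025, -0.0063, 0], "spin": 0},
  ],
)

```text
time_s: 58.15
tcp_pos: [0.5143, 0.3082, 0.2212]
eef_rot: [-178.4, 1.7, -89.6]
contact_force: [0.6, 0.1, -4.1]
gripper_width: 0.0555
```

Request:
send_rows(
  motion=[
    {"travel": [0.027, -0.0075, 0], "spin": 0},
    {"travel": [0.027, -0.0075, 0], "spin": 0},
    {"travel": [0.027, -0.0075, 0], "spin": 0},
    {"travel": [0.027, -0.0075, 0], "spin": 0},
    {"travel": [0.027, -0.0075, 0], "spin": 0},
  ],
)

```text
time_s: 58.57
tcp_pos: [0.552, 0.1646, 0.22]
eef_rot: [-178.4, 1.7, -89.5]
contact_force: [0.4, 1.0, -3.9]
gripper_width: 0.0558
```

Request:
send_rows(
  motion=[
    {"travel": [0.025, -0.007, 0.002], "spin": 0.1},
    {"travel": [0.021, -0.006, 0.005], "spin": 0.1},
    {"travel": [0.016, -0.005, 0.008], "spin": 0.1},
    {"travel": [0.011, -0.003, 0.01], "spin": 0},
  ],
)

```text
time_s: 58.9
tcp_pos: [0.5746, 0.0828, 0.1958]
eef_rot: [-178.2, 1.8, -90.0]
contact_force: [-0.7, 0.2, -3.7]
gripper_width: 0.0558
```

Request:
send_rows(
  motion=[
    {"travel": [0.008, -0.002, 0.01], "spin": 0},
    {"travel": [0.005, -0.002, 0.01], "spin": 0},
    {"travel": [0.003, -0.001, 0.01], "spin": 0},
  ],
)

```text
time_s: 59.15
tcp_pos: [0.5804, 0.064, 0.1632]
eef_rot: [-178.2, 1.8, -90.2]
contact_force: [0.1, 0.4, -3.3]
gripper_width: 0.0555
```

Request:
send_rows(
  motion=[
    {"travel": [0, 0, 0.009], "spin": 0},
    {"travel": [0, 0, 0.007], "spin": 0},
  ],
)

```text
time_s: 59.32
tcp_pos: [0.5802, 0.0644, 0.1441]
eef_rot: [-178.3, 1.8, -90.2]
contact_force: [-0.2, -0.0, -2.6]
gripper_width: 0.0557
```

Request:
send_rows(
  motion=[
    {"travel": [-0.001, -0.001, 0.006], "spin": 0},
    {"travel": [-0.001, 0, 0.005], "spin": 0},
  ],
)

```text
time_s: 59.48
tcp_pos: [0.581, 0.0678, 0.1308]
eef_rot: [-178.4, 1.7, -90.1]
contact_force: [0.5, 1.0, -3.0]
gripper_width: 0.0558
```

Request:
send_rows(
  motion=[
    {"travel": [0, 0, 0.003], "spin": 0},
    {"travel": [0, 0, 0.002], "spin": 0},
  ],
)

```text
time_s: 59.65
tcp_pos: [0.5814, 0.0689, 0.1269]
eef_rot: [-178.4, 1.6, -89.9]
contact_force: [-10.2, -2.1, 31.1]
gripper_width: 0.0558
```

Request:
send_rows(
  motion=[
    {"travel": [0, 0, -0.001], "spin": 0},
    {"travel": [0, 0, 0], "spin": 0},
  ],
)

```text
time_s: 59.82
tcp_pos: [0.5821, 0.07, 0.1294]
eef_rot: [-178.3, 1.6, -89.8]
contact_force: [0.0, -0.3, -3.2]
gripper_width: 0.0557
```

Request:
send_rows(
  motion=[
    {"travel": [0, 0, 0], "spin": 0},
    {"travel": [0, 0, 0], "spin": 0},
    {"travel": [0, 0, 0], "spin": 0},
    {"travel": [0, 0, 0], "spin": 0},
  ],
  gripper=0.68,
)

```text
time_s: 60.15
tcp_pos: [0.5838, 0.0714, 0.1309]
eef_rot: [-178.1, 1.7, -89.7]
contact_force: [-0.0, -0.8, -0.2]
gripper_width: 0.0726
```

Request:
send_rows(
  motion=[
    {"travel": [0, 0, -0.006], "spin": 0},
    {"travel": [0, 0, -0.012], "spin": 0},
    {"travel": [0, 0, -0.018], "spin": 0},
    {"travel": [0, 0, -0.022], "spin": 0},
    {"travel": [0, 0, -0.022], "spin": 0},
  ],
)

```text
time_s: 60.57
tcp_pos: [0.5787, 0.068, 0.2097]
eef_rot: [-178.6, 1.5, -89.7]
contact_force: [0.9, -0.0, -0.0]
gripper_width: 0.0735
```

Request:
send_rows(
  motion=[
    {"travel": [-0.005, 0.002, -0.02], "spin": 0},
    {"travel": [-0.012, 0.005, -0.016], "spin": 0},
    {"travel": [-0.02, 0.008, -0.01], "spin": 0},
    {"travel": [-0.028, 0.01, -0.006], "spin": 0},
    {"travel": [-0.028, 0.01, 0], "spin": 0},
  ],
)

```text
time_s: 60.98
tcp_pos: [0.5445, 0.1578, 0.2746]
eef_rot: [-178.0, 1.7, -90.1]
contact_force: [1.1, 0.3, -0.5]
gripper_width: 0.0739
```

Request:
send_rows(
  motion=[
    {"travel": [-0.03, 0.015, 0], "spin": 0},
    {"travel": [-0.03, 0.015, 0], "spin": 0},
    {"travel": [-0.03, 0.015, 0], "spin": 0},
    {"travel": [-0.03, 0.015, 0], "spin": 0},
    {"travel": [-0.03, 0.015, 0], "spin": 0},
  ],
)

```text
time_s: 61.4
tcp_pos: [0.4677, 0.3135, 0.2817]
eef_rot: [-177.6, 1.9, -90.3]
contact_force: [0.6, -0.6, -0.4]
gripper_width: 0.0736
```

Request:
send_rows(
  motion=[
    {"travel": [-0.025, 0.012, 0], "spin": 0},
    {"travel": [-0.02, 0.008, 0], "spin": 0},
    {"travel": [-0.012, 0.005, 0], "spin": 0},
    {"travel": [-0.006, 0.002, 0], "spin": 0},
    {"travel": [0, 0, 0], "spin": 0},
  ],
)

```text
time_s: 61.82
tcp_pos: [0.4365, 0.3847, 0.2857]
eef_rot: [-177.5, 2.1, -90.0]
contact_force: [-0.1, 0.1, -0.2]
gripper_width: 0.0735
```

```bash
python3 - <<'E'
from h import *
r.capture("wrist"); s1()
L=[("slim",.528,-.0135,.171,.016),("square",.608,-.068,.156,.021),("wide",.582,.068,.156,.028),("jar",.561,-.327,.142,.029)]
p,d,P=find("top",L); cv2.imwrite("pics/top3.png",p)
for t in["dropper_bottle","beaker","sample_pot"]: print(t,[(toworld("top",q["at"]).round(4),round(q["conf"],2)) for q in r.pinpoint("top",t)[:1]])
p,d,P=find("side",L); cv2.imwrite("pics/side3.png",p)
for t in["dropper_bottle","beaker","sample_pot"]: print(t,[(toworld("side",q["at"]).round(4),round(q["conf"],2)) for q in r.pinpoint("side",t)[:1]])
s1()
E
```

```text
61.87 [0.4368 0.3841 0.2857] [-177.52    2.1   -89.98] qd [-1.4 -0.4 -0.7 -0.1  0.1  0.5] F [0.2 0.3 0.3] w 0.0735
top slim 231 [ 0.5268 -0.0119  0.1702] circ 0.5267 -0.012 0.0163
top square 374 [ 0.609  -0.0659  0.1554] circ 0.609 -0.066 0.0217
top wide 665 [0.5809 0.0711 0.1553] circ 0.581 0.071 0.0284
top jar 697 [ 0.5597 -0.3237  0.1413] circ 0.56 -0.3248 0.0304
dropper_bottle [(array([ 0.6593, -0.0959,  0.0053]), 0.45)]
beaker [(array([ 0.6601, -0.0991,  0.002 ]), 0.31)]
sample_pot [(array([0.4675, 0.0734, 0.0023]), 0.63)]
side slim 184 [ 0.5288 -0.0095  0.1693] circ 0.5285 -0.0106 0.0164
side square 260 [ 0.6109 -0.0628  0.1546] circ 0.6122 -0.065 0.0219
side wide 619 [0.5826 0.0743 0.1547] circ 0.5825 0.0725 0.0285
side jar 286 [ 0.562  -0.321   0.1402] circ 0.5607 -0.3232 0.0313
dropper_bottle [(array([ 0.6593, -0.0948,  0.0109]), 0.71)]
beaker [(array([ 0.4829,  0.346 , -0.0019]), 0.7)]
sample_pot [(array([0.4676, 0.0753, 0.0009]), 0.59)]
62.27 [0.4372 0.3832 0.2856] [-177.53    2.1   -90.09] qd [ 0.3  0.2  0.1  0.1  0.1 -0. ] F [-0.4 -0.  -0.5] w 0.0737
```

View pics/top3.png

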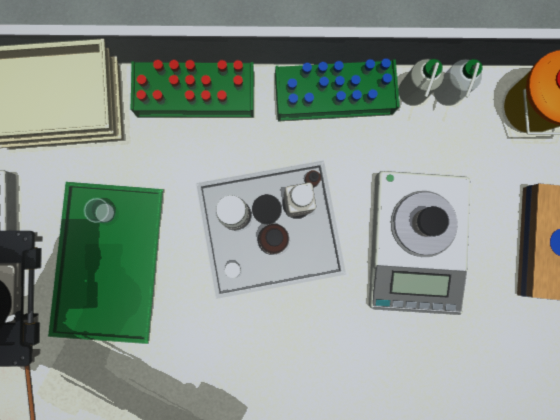

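View pics/side3.png

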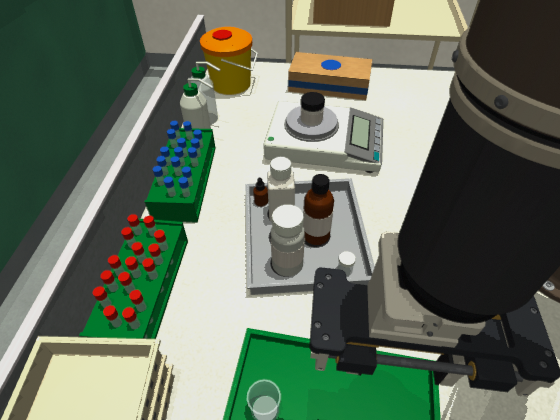

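```bash
python3 - <<'E'
from h import *
print(r.close_job())
E
```

```text
the job is handed in; nothing more can be done
None
```

The job is done and handed in at about 62 s of robot time. I stood the three bottles in the green tray, set the jar on the balance pan, then put the square, slim and wide bottles back, in that order.

**Last checks (top camera, compared with the start):**

| Item | Offset |
|---|---|
| Slim bottle | about 2 mm from its start |
| Square bottle | about 1.5 mm from its start |
| Wide bottle | about 3 mm from its start (side camera 4–5 mm) |
| Jar | about 2–4 mm from the pan centre across the three cameras |

In the last pictures everything stands upright and the gripper is open and clear of everything. The dropper bottle and sample pot are within a few mm of where they started.

**What went wrong or disagreed:**
- **Contact on the first approach:** the arm drifted sideways as it came down and a finger pressed on the wide bottle's cap with about 59 N. I backed off, and a re-measurement showed the bottle had not moved.
- **Hard set-down:** the wide bottle touched its pad with about 31 N when I put it back.
- **Release height:** after that the arm had risen about 2 mm before I opened the fingers, so the bottle may have dropped that far.
- **Beaker:** the detector gave wrong positions for it in the final pictures, at the dropper bottle and at the tray centre. I judged the beaker by eye, and it sits at the same pixel, about (98, 210), as at the start.

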